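# Thread the second registration pin through a dry stack of cabinet ribs

## Task

The four plywood speaker-cabinet ribs on the glue-up board are held by one registration pin and have swung out of line about it. Take the second pin from the pin block and thread it down through the open hole of each rib in turn, feeling for each hidden hole and bringing the ribs into line with the pin, then on into the hole in the board until its head sits fully down on the top rib, and let go. Work with light pressure, never pressing the pin on the ribs or board with more than 35 N, and leave the other things on the table where they stand.

Things in the scene. Friction and masses are not known exactly. Their poses are not given: they have to be found in the camera images.
- glue_board: Grey laminate board with wooden edge strips, 196 (x) x 276 (y) x 24 mm, fixed; four ribs lie stacked on it. Origin: centre of its underside, on the table; z up, y along board and ribs. First pin fixed at x 0, y +92 mm; the board's pin hole is at x 0, y -92 mm. Ribs: plywood rings 230 mm long, 150 mm wide at y = -115 mm, 80 mm at the tail, 18 mm each; stack top 96 mm above the table.
- board_hole (a point): Mouth of the board's pin hole, hidden under the ribs: on the board's top, 24 mm above the table. Blind hole, 13.5 mm diameter, 18 mm deep. Its x, y is where the pin must finally stand; axes as the board's.
- first_pin_head (a point): Centre of the head of the first pin (22 mm diameter, standing 34 mm above the top rib), fixed in the board. It passes through all four ribs, and each can turn level about it on its own. A rib yields to 1.6 N sideways at its open hole (184 mm from this pin) and stays where it is left; pressed hard by the nose while the pin slides sideways, it is dragged along by friction.
- top_hole (a point): Centre of the mouth of the open hole in the TOP rib, 96 mm above the table; the only one in view. Each rib's hole is 13.5 mm wide, right through its 18 mm. Each of the four ribs starts swung about the first pin by its own unknown amount, its hole up to 11 mm to either side (along the board's x) of the board's hole; where the lower three lie is not given.
- pin_head (a point): Centre of the knurled steel head (22 mm diameter, 34 mm tall) of the loose second pin, 0.12 kg, upright in the pin block; z runs along the pin from tip to head. Below the head a smooth shank, 12 mm diameter, 86 mm long, its last 6 mm tapered to a flat nose 8 mm across. Fully down, the head rests on the top rib and the tip is 14 mm deep in the board's hole.
- pin_tip (a point): Middle of the pin's flat nose, 103 mm below pin_head along the pin.
- pin_block: Wooden block, 60 x 96 x 50 mm on an 80 x 116 x 8 mm foot, fixed. Two upright blind holes, 13 mm diameter and 40 mm deep, at y = -22 mm (the pin stands here, on the hole's floor) and y = +22 mm (empty). Origin: centre of its underside; z up.
- sand_block: Loose cork sanding block, 63 x 105 x 34 mm, beside the board. Leave alone.
- mug: Loose white mug, 80 mm diameter, 92 mm tall. Leave alone.
- glue_bottle: Loose white glue bottle with a red nozzle, 57 mm diameter, 184 mm tall. Leave alone.
- tape_measure: Loose pocket tape measure, 37 x 77 x 62 mm, at the front of the table. Leave alone.
- spring_clamp: Loose black spring clamp lying flat, 63 x 140 x 20 mm. Leave alone.
- wax_tin: Loose tin of wax, 67 mm diameter, 64 mm tall. Leave alone.
There are look-alikes about, which are no part of the job. What is meant by the part that bears pin_head is not yellow, and is the smaller of those in its own colour.

How it is judged (in metres and radians):
On the way, in this order (a step that is already met when the one before it is completed fails the run):
1. the pin is drawn clear of the pin block (z of pin_tip in the frame of pin_block above 0.055 m), for 0.1 s.
2. the pin's tip is through the top rib (z of pin_tip in the frame of glue_board below 0.079 m and horizontal distance between pin_tip and board_hole below 0.02 m), for 0.1 s.
3. the pin's tip is through all four ribs and in the board's hole (z of pin_tip in the frame of glue_board below 0.022 m and horizontal distance between pin_tip and board_hole below 0.004 m), for 0.1 s.
At the end, for the whole second after the job is handed in: The second pin stands through all four ribs and in the board's hole with its head down on the top rib: tip at most 12.5 mm above the table (fully seated it is 10 mm; so the gap under the head is under 2.5 mm), within 3 mm of the hole's axis, tilted less than 0.06 rad, at rest and released (z of pin_tip in the frame of glue_board below 0.0125 m and horizontal distance between pin_tip and board_hole below 0.003 m and angle between pin_head's own z axis and vertical below 0.06 rad and linear speed of pin below 0.02 m/s); the robot touches nothing.
It fails at once if the pin is pressed against the ribs or the board with more than 35 N (contact force between pin and glue_board above 35 N).
It fails at once if another thing on the table is shifted by more than 30 mm (distance of any of sand_block, mug, glue_bottle, tape_measure, spring_clamp, wax_tin from where it was at the start of the episode above 0.03 m).
It also fails if it takes over 67 s, if anything falls off the work surface, if the arm or the gripper's body presses on something with over 40 N, if the wrist force passes 120 N, or if a joint passes its speed limit or range.

## Robot

A 6-joint arm with a two-finger parallel gripper is mounted at the origin on a cart in front of the work surface, level with it; the furniture and walls round the work are solid. World frame = base frame: x ahead of the robot, y to its left, z up, the work surface at z = 0. Lengths are in mm, angles in rad, forces in N, time in s.
With the tool pointing down it reaches from about 300 to 775 mm from the base axis. Payload 14.6 kg.
Tool frame: the origin (TCP) lies at the very end of the fingers, on their centre line; the grasp point (between the pads) lies 19 mm behind it; z points along the fingers, y is the line along which they close (so a half turn about z gives the same grasp; the last joint's range is limited). The gripper opens to 94 mm and grips with 3 to 60 N. Pads are 16 mm wide; open, the fingers measure 119 mm over their backs; the gripper's body (75 mm by 177 mm) begins 78 mm behind the grasp point.
Start: joints at [1.212, 0.3, 1.521, -0, 1.321, -0.067], TCP at [158.22, 526.741, 182.246] pointing down, gripper open.
Joint ranges: [-3.03, 3.03], [-0.79, 2.21], [0.23, 2.52], [-1.04, 4.18], [0, 3.07], [-2.55, 2.55]. Speed limits (rad/s): [2.22, 2.22, 2.57, 3.14, 3.14, 3.14].

## Interface

Orientations are given as [roll, pitch, yaw] about the fixed x, y, z axes, in that order (R = Rz(yaw) Ry(pitch) Rx(roll)).
In Python, from cell import manip, optics gives the robot as it stands.
- The arm moves only by the shell command python3 -m crank 'ROWS' [FORCE]. ROWS is JSON, a list of rows, each a list of 7 numbers: the opening in per cent of the stroke, from 0 (shut) to 100 (fully open), then the shift along the tool's x, y, z in mm, then the turn, a rotation vector about the tool's x, y, z in rad. A call has 1 to 10 rows; each row is the pose to reach, as a shift and turn from the pose commanded when the call began, along the tool's axes at that moment; what a row does not reach only later rows make up. A row lasts 1/10 s, in which the tool goes at most 50 mm and 8.59 degrees, less where a joint would pass 70% of its speed; a pose out of reach is approached as far as the arm can. A call with a gripper value outside its range is refused whole. The fingers move at their own pace and stop on an object; FORCE is the grip in N (left out, the last holds). Time passes only in rows, so rows that repeat a pose let the fingers close. It gives the time, the measured TCP pose, the force, the opening and the grip force at its end, in the units of the state.
- manip.read_state(): the state, without advancing time (a new reading comes with each control period).
- optics.camera(name): name is "scene" or "top" or "wrist"; returns (picture, depth): 384x512x3 uint8, red, green, blue; 384x512 float32, mm along the optical axis (not along the pixel's ray), 0 where there is no reading.
- optics.calibration(name): a dict with "camera_matrix" (3x3 intrinsics, pixels), "R" (3x3) and "t" (3): a world point X has camera coordinates R X + t. Camera axes: x right, y down, z forward; pixel columns grow to the right and rows downward; lengths in mm; the calibration is good to about 2 mm. The wrist camera is an equidistant fisheye: a pixel r from the principal point sees the ray r / f radians off the axis. A picture is of the moment at which its call begins: read the wrist's pose just before it. calibration takes no time and is no camera call; for the wrist camera it gives the pose at the moment of the call.
- manip.sign_off(): hands the job in; it is judged then, once.
The state is a dict: "clock": time; "joints": joint angles; "qd": joint speeds; "effort": joint torques, N m; "eef_pos": TCP position; "eef_rot": TCP orientation; "wrist_force": force on the tool from outside, world axes, zero at the start; "moment": the same for the moment, N m; "finger_gap": finger opening in mm; "finger_force": force on a finger pad.
Only numpy, scipy, OpenCV 4.12 (cv2) and the standard library are available. Lean on these libraries where they do the work, as an engineer would, in place of code of your own. Each camera call takes 0.05 s, during which the arm holds its last target. There are 200 camera calls.

## Working session

There is one attempt and no reset: what is moved stays moved. The work goes in short steps, Python scripts to look and compute and a shell command to move; the robot and the scene stay as the last step left them, time stands still between calls to the robot, and variables do not carry over. Pictures are saved under pics/ and viewed, at most 10 in all, crops included, and the job is handed in when it is done.

```bash
ls; mkdir -p pics
python3 - <<'E'
from cell import manip, optics
import cv2,numpy as np
np.set_printoptions(precision=4,suppress=True)
print(manip.read_state())
ims=[]
for n in("scene","top"):
    p,d=optics.camera(n); np.savez(f"pics/{n}0.npz",p=p,d=d); c=optics.calibration(n); print(n,c)
    cv2.imwrite(f"pics/{n}0.png",cv2.resize(p[:,:,::-1],(800,600),interpolation=cv2.INTER_CUBIC))
E
```

```text
pics
{'clock': 0.0, 'joints': array([ 1.2124,  0.3005,  1.5216,  0.    ,  1.3207, -0.0666]), 'qd': array([-0.0003,  0.0002, -0.0007, -0.0002, -0.0008, -0.0005]), 'effort': array([  0.0008, -53.1795, -35.2745,   0.0709,   0.0243,  -0.0001]), 'eef_pos': array([158.1088, 526.4657, 181.6829]), 'eef_rot': array([-3.1404, -0.0001,  2.8498]), 'wrist_force': array([-0.5818,  0.2058, -0.3836]), 'moment': array([-0.0024, -0.0334,  0.0144]), 'finger_force': 0.0, 'finger_gap': 94.23796883878826}
scene {'camera_matrix': array([[492.6956,   0.    , 256.3103],
       [  0.    , 492.6956, 179.5001],
       [  0.    ,   0.    ,   1.    ]]), 'R': array([[ 0.6416, -0.7668,  0.0183],
       [-0.5211, -0.4532, -0.7232],
       [ 0.5629,  0.4545, -0.6904]]), 't': array([-285.7238,  371.3458, 1184.5648])}
top {'camera_matrix': array([[362.7695,   0.    , 258.4018],
       [  0.    , 362.7695, 190.9368],
       [  0.    ,   0.    ,   1.    ]]), 'R': array([[-0.0012, -0.9999,  0.0147],
       [-0.9836, -0.0015, -0.1802],
       [ 0.1802, -0.0147, -0.9835]]), 't': array([  55.0428,  511.7471, 1134.6923])}
```

View pics/scene0.png

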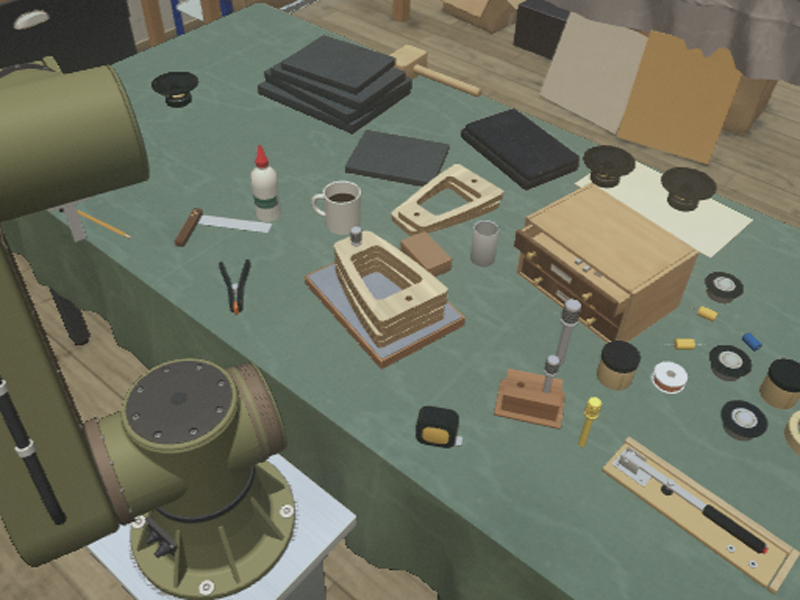

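View pics/top0.png

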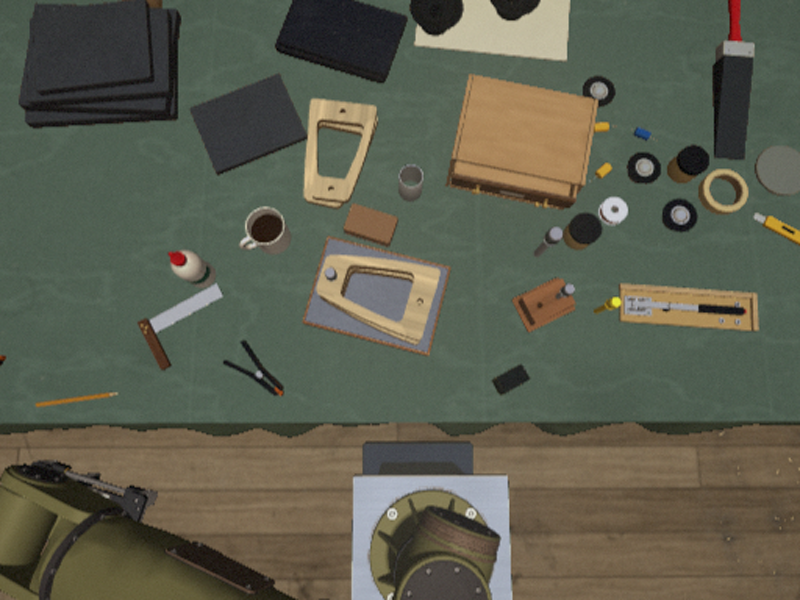

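The scene and top views show the board with ribs (top view about 375,295), first pin (331,272), open hole (420,300), pin block (545,303) with the small steel pin (568,290). The larger steel pin (553,237) and the yellow pin (613,303) are look-alikes. I'll enlarge these for measuring.

Run:
```python
import cv2,numpy as np
s=np.load('pics/scene0.npz')['p'][:,:,::-1]; t=np.load('pics/top0.npz')['p'][:,:,::-1]
R=lambda im,x,y,w,h,k:cv2.resize(im[y:y+h,x:x+w],None,fx=k,fy=k,interpolation=cv2.INTER_CUBIC)
a=R(t,190,145,100,85,4); b=R(t,320,165,100,60,4)
c=R(s,190,140,110,95,3.6363); 
d=R(s,310,180,80,95,3.6363)
im=np.zeros((600,800,3),np.uint8)
im[:340,:400]=a; im[:240,400:800]=b
d=R(s,310,185,80,90,4)
im[240:600,400:720]=d
c=R(s,200,150,100,65,4); im[340:600,:400]=c
cv2.imwrite('pics/crop0.png',im)
```

```text
(no output)
```

View pics/crop0.png

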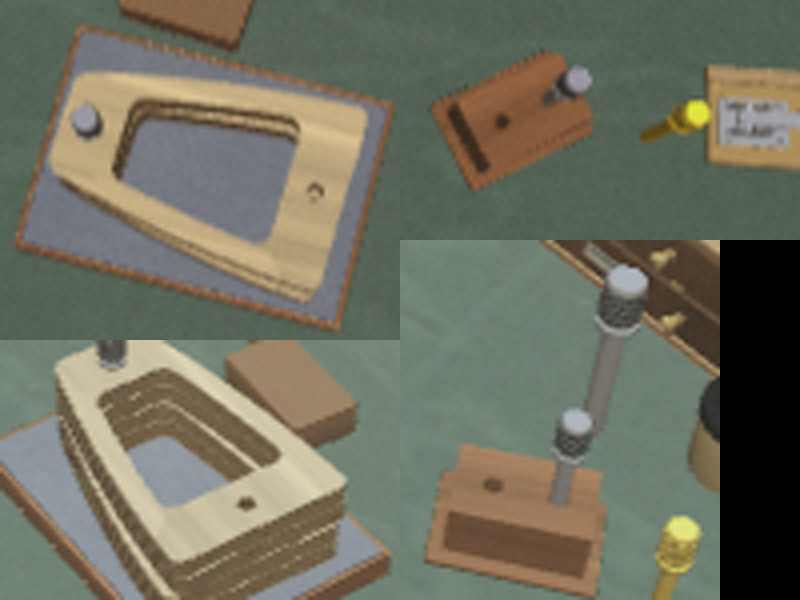

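Crop: in the top view, board corners are at crop px (79,27),(393,104),(337,326),(18,245), open hole (315,190), first-pin head top (88,118), loose pin head top (578,78), empty block hole (502,121). In the scene view, the hole is at (247,503) and the pin head top at (575,418).

```bash
cat > geo.py <<'E'
import numpy as np, cv2
from cell import optics, manip
np.set_printoptions(precision=2,suppress=True)
def ray(cal,uv):
    K=cal['camera_matrix'];R=np.array(cal['R']);t=np.array(cal['t'])
    d=R.T@np.linalg.inv(K)@[uv[0],uv[1],1]; return -R.T@t,d
def atz(cal,uv,z):
    c,d=ray(cal,uv); return c+d*(z-c[2])/d[2]
def tri(a,b):
    A=[];B=[]
    for c,d in(a,b):
        d=d/np.linalg.norm(d);P=np.eye(3)-np.outer(d,d);A.append(P);B.append(P@c)
    return np.linalg.lstsq(np.vstack(A),np.hstack(B),rcond=None)[0]
E
python3 - <<'E'
from geo import *
T=optics.calibration('top');S=optics.calibration('scene')
tp=lambda x,y,ox,oy:((x+.5)/4-.5+ox,(y+.5)/4-.5+oy)
for n,z in(("top",0),("scene",0)):
    D=np.load(f'pics/{n}0.npz')['d']; c=optics.calibration(n)
    v,u=np.mgrid[:384,:512]; ok=D>0
    d=np.linalg.inv(c['camera_matrix'])@np.stack([u*D,v*D,D]).reshape(3,-1)
    X=np.array(c['R']).T@(d-np.array(c['t'])[:,None]); X=X.T.reshape(384,512,3); np.save(f'pics/{n}X.npy',X)
X=np.load('pics/topX.npy')
C=np.array([atz(T,tp(x,y,190,145),24) for x,y in((79,27),(393,104),(337,326),(18,245))]);print(C,C.mean(0))
for i in range(4):
    e=C[(i+1)%4]-C[i];print(np.linalg.norm(e),np.arctan2(e[1],e[0]))
h=tp(315,190,190,145);f=tp(88,118,190,145);p=tp(178,78,320,165);e=tp(102,121,320,165)
print('hole',atz(T,h,96),'first',atz(T,f,130),'pin138',atz(T,p,138),'pin130',atz(T,p,130),'empty',atz(T,e,58),atz(T,e,50))
for n,q in(('h',h),('f',f),('p',p),('e',e)):print(n,X[round(q[1]),round(q[0])])
hs=tp(247,503-340,200,150);ps=tp(175,178,310,185);es=tp(93,245,310,185)
XS=np.load('pics/sceneX.npy')
for n,q,r in(('h',h,hs),('p',p,ps),('e',e,es)):print(n,tri(ray(T,q),ray(S,r)),XS[round(r[1]),round(r[0])])
E
```

```text
[[651.39 220.21  24.  ]
 [585.22 -44.21  24.  ]
 [399.21   4.45  24.  ]
 [465.61 265.9   24.  ]] [525.36 111.59  24.  ]
272.57975875538415 -1.8159811163452513
192.27722892400294 2.885701710836094
269.74872152048306 1.3220616425347553
191.31019855078435 -0.24113780794234113
hole [498.88  24.79  96.  ] first [548.11 198.5  130.  ] pin138 [ 516.29 -262.96  138.  ] pin130 [ 517.92 -265.47  130.  ] empty [ 497.05 -224.56   58.  ] [ 498.43 -226.63   50.  ]
h [505.86  24.43  59.46]
f [548.08 197.16 131.8 ]
p [ 518.19 -264.93  130.56]
e [ 502.63 -233.12   23.17]
h [497.9   25.68  95.94] [500.86  31.04  91.37]
p [ 516.62 -264.02  131.11] [ 517.39 -261.29  128.21]
e [ 497.57 -225.8    49.58] [ 504.02 -222.     39.32]
```

```bash
cat >> geo.py <<'E'
from scipy.spatial.transform import Rotation as Ro
def rel(x,y,z,yaw):
    "shift and turn in tool axes from the present measured pose to a tool-down pose"
    s=manip.read_state(); R=Ro.from_euler('xyz',s['eef_rot']); G=Ro.from_euler('xyz',[np.pi,0,yaw])
    print('t',s['clock'],'shift',R.inv().apply(np.array([x,y,z])-s['eef_pos']),'turn',np.round((R.inv()*G).as_rotvec(),4))
E
python3 - <<'E'
from geo import *
T=optics.calibration('top');S=optics.calibration('scene');W=optics.calibration('wrist')
s=manip.read_state();R=Ro.from_euler('xyz',s['eef_rot']).as_matrix()
c=-np.array(W['R']).T@W['t']; print(W['camera_matrix'],'cam in tool',R.T@(c-s['eef_pos']),'axes in tool\n',R.T@np.array(W['R']).T)
# tall things near the pin
Xs=np.vstack([np.load(f'pics/{n}X.npy').reshape(-1,3) for n in('top','scene')])
m=(abs(Xs[:,0]-517)<130)&(abs(Xs[:,1]+264)<130)&(Xs[:,2]>60)&(Xs[:,2]<400)
P=Xs[m]; cell=np.round(P[:,:2]/20)*20
for c in np.unique(cell,axis=0):
    k=(cell==c).all(1); 
    if k.sum()>2: print(c,k.sum(),P[k,2].max())
for q in((520,120,260,150),):pass
rel(510,100,330,1.323)
E
```

```text
[[297.32   0.   260.38]
 [  0.   297.32 187.86]
 [  0.     0.     1.  ]] cam in tool [  82.07   -0.68 -202.08] axes in tool
 [[ 0.   -0.96 -0.28]
 [ 1.    0.    0.  ]
 [-0.   -0.28  0.96]]
[ 480. -360.] 133 123.429948906304
[ 480. -340.] 7 117.73230733822014
[ 500. -360.] 62 124.1709244316939
[ 500. -340.] 13 120.48610812932861
[ 500. -280.] 16 128.92681924845826
[ 500. -260.] 59 134.31610617637625
[ 520. -280.] 35 135.83675143891077
[ 520. -260.] 105 136.72285843430276
[ 600. -240.] 111 163.8023173723681
[ 600. -220.] 28 161.5301714227492
[ 620. -340.] 6 68.78491659936539
[ 620. -320.] 9 66.660046829348
[ 620. -240.] 175 166.24380819587213
[ 620. -220.] 74 165.25285975156464
[ 640. -360.] 15 67.72372076435019
[ 640. -340.] 65 72.37330817118193
[ 640. -320.] 60 69.51538039151362
[ 640. -300.] 25 69.3545829571329
[ 640. -240.] 7 163.5171330463661
t 0.1 shift [-459.67 -307.42 -147.96] turn [-0.    0.    1.53]
```

```bash
python3 -m crank '[[100,0,0,-70,0,0,0],[100,-120,-50,-70,0,0,0.1],[60,-440,-374,-70,0,0,1.53],[60,-440,-374,-70,0,0,1.53],[60,-440,-374,-70,0,0,1.53],[60,-440,-374,-70,0,0,1.53],[60,-440,-374,-70,0,0,1.53],[60,-440,-374,-70,0,0,1.53],[60,-440,-374,-70,0,0,1.53],[60,-440,-374,-70,0,0,1.53]]' 20; python3 -c "
from geo import *
rel(505,30,250,1.323)"
```

```text
clock: 1.1
eef_pos: [404.6, 151.7, 249.3]
eef_rot: [3.141, -0.0, 1.544]
wrist_force: [0.4, 0.8, 0.7]
finger_gap: 56.5
finger_force: 0.0
t 1.1 shift [-118.97  103.63   -0.75] turn [ 0.   -0.    0.22]
```

```bash
python3 -m crank '[[45,-118,104,0,0,0,0.22],[45,-118,104,0,0,0,0.22],[45,-118,104,0,0,0,0.22],[45,-118,104,0,0,0,0.22],[45,-118,104,0,0,0,0.22],[45,-118,104,0,0,0,0.22]]'
python3 - <<'E'
from geo import *
W=optics.calibration('wrist');p,d=optics.camera('wrist')
np.savez('pics/w1.npz',p=p,d=d,**W,e=manip.read_state()['eef_pos'])
cv2.imwrite('pics/w1.png',cv2.resize(p[:,:,::-1],(800,600),interpolation=cv2.INTER_CUBIC))
E
```

```text
clock: 1.7
eef_pos: [505.0, 34.3, 249.0]
eef_rot: [-3.141, -0.0, 1.33]
wrist_force: [0.2, -0.2, 0.1]
finger_gap: 42.3
finger_force: 0.0
```

View pics/w1.png

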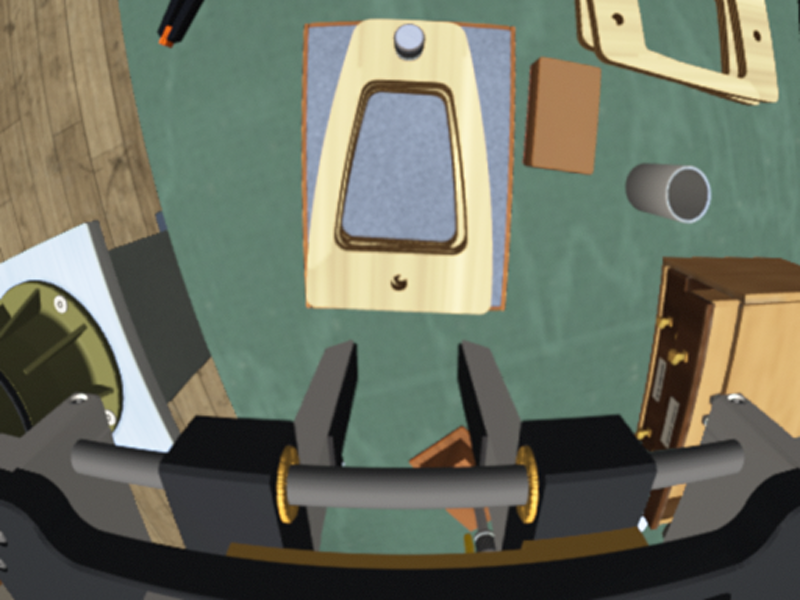

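The wrist view shows the board upright in frame: first pin head top about (409,38), open hole (399,282), board corners near (305,25),(515,28),(305,307),(507,310). I'll enlarge it for measurement.

Run:
```python
import cv2,numpy as np
p=np.load('pics/w1.npz')['p'][:,:,::-1]
K=lambda x,y,w,h,k:cv2.resize(p[y:y+h,x:x+w],None,fx=k,fy=k,interpolation=cv2.INTER_CUBIC)
im=np.zeros((600,800,3),np.uint8)
im[:240,:800]=K(185,5,160,48,5)
im[250:550,:800]=K(185,145,160,60,5)
cv2.imwrite('pics/w1c.png',im)
```

```text
(no output)
```

View pics/w1c.png

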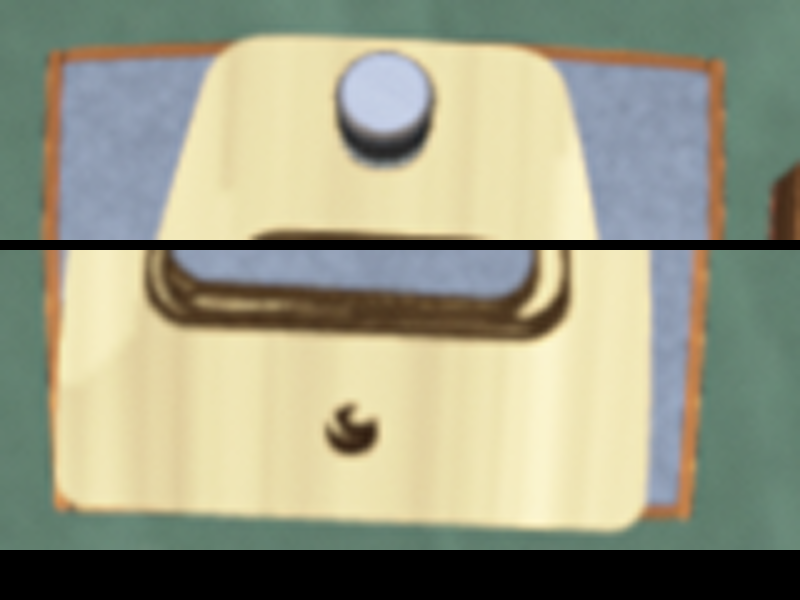

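Crop: corners TL (50,53), TR (723,62), BL (56,510), BR (689,519); first pin head top centre (385,92); hole centre (352,429), with part of the rib below visible inside its upper side.

```bash
cat >> geo.py <<'E'
def wray(c,uv):
    K=c['camera_matrix']; a=np.array([(uv[0]-K[0,2])/K[0,0],(uv[1]-K[1,2])/K[1,1]]); th=np.hypot(*a)
    d=np.r_[a/th*np.sin(th),np.cos(th)]; R=np.array(c['R']); return -R.T@np.array(c['t']),R.T@d
def wz(c,uv,z):
    o,d=wray(c,uv); return o+d*(z-o[2])/d[2]
E
python3 - <<'E'
from geo import *
c=dict(np.load('pics/w1.npz'))
q=lambda x,y,ox,oy:((x+.5)/5-.5+ox,(y+.5)/5-.5+oy)
C=np.array([wz(c,q(*a),24) for a in((50,53,185,5),(723,62,185,5),(689,269,185,145),(56,260,185,145))])
print(C,C.mean(0))
for i in range(4):
    e=C[(i+1)%4]-C[i];print(np.linalg.norm(e),np.arctan2(e[1],e[0]))
f=wz(c,q(385,92,185,5),130);h=wz(c,q(352,179,185,145),96)
print('first',f,'hole',h,np.linalg.norm((f-h)[:2]))
# fit board yaw & centre
M=np.array([[-98,138],[98,138],[98,-138],[-98,-138]]);A=M-M.mean(0);B=C[:,:2]-C[:,:2].mean(0)
yaw=np.arctan2((A[:,0]*B[:,1]-A[:,1]*B[:,0]).sum(),(A*B).sum());print('yaw',yaw)
Rz=np.array([[np.cos(yaw),-np.sin(yaw)],[np.sin(yaw),np.cos(yaw)]])
print('bh from board',C.mean(0)[:2]+Rz@[0,-92],'from first',f[:2]+Rz@[0,-184],'first pred',C.mean(0)[:2]+Rz@[0,92], 'tophole offset in board', Rz.T@(h[:2]-f[:2])+[0,184])
s=manip.read_state();print(s['eef_pos'],s['eef_rot'])
rel(517.3,-264.6,160,1.323)
E
```

```text
[[463.99 266.92  24.  ]
 [652.25 218.54  24.  ]
 [583.31 -46.62  24.  ]
 [395.25   2.21  24.  ]] [523.7  110.26  24.  ]
194.38024017476585 -0.251552116416029
273.9707406559335 -1.8251640219648055
194.29766003569685 2.887570929021938
273.4906820211128 1.3167278056055862
first [546.57 199.58 130.  ] hole [495.53  23.56  96.  ] 183.26796836816524
yaw -0.253738395407966
bh from board [500.61  21.21] from first [500.38  21.47] first pred [546.8  199.32] tophole offset in board [-5.23  0.81]
[504.99  34.64 249.31] [-3.14 -0.    1.33]
t 1.75 shift [-287.78   83.     89.26] turn [-0.   -0.    0.01]
```

```bash
python3 -m crank '[[45,-286,83,0,0,0,0.013],[45,-286,83,0,0,0,0.013],[45,-286,83,0,0,0,0.013],[45,-286,83,0,0,0,0.013],[45,-286,83,0,0,0,0.013],[45,-286,83,0,0,0,0.013],[45,-287,83,70,0,0,0.013],[45,-287,83,70,0,0,0.013],[45,-287,83,70,0,0,0.013]]'
python3 - <<'E'
from geo import *
W=optics.calibration('wrist');p,d=optics.camera('wrist')
np.savez('pics/w2.npz',p=p,d=d,**W)
cv2.imwrite('pics/w2.png',cv2.resize(p[180:330,160:360,::-1],(800,600),interpolation=cv2.INTER_CUBIC))
E
```

```text
clock: 2.65
eef_pos: [516.7, -263.2, 176.6]
eef_rot: [-3.137, -0.001, 1.318]
wrist_force: [-0.8, 0.5, 0.1]
finger_gap: 42.3
finger_force: 0.0
```

View pics/w2.png

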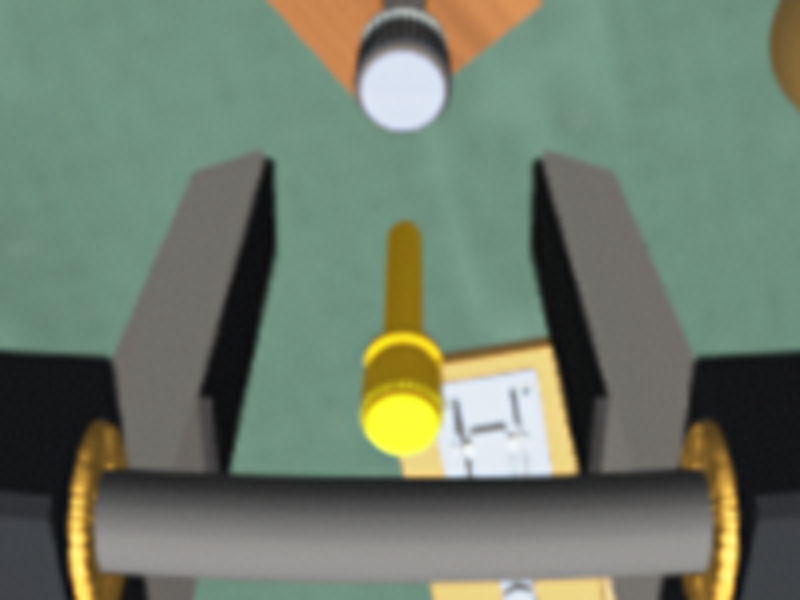

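The loose pin's head top is at crop (403,90), nicely centred between the fingers; the yellow pin lies well beyond it.

Run:
```python
from geo import *
c=dict(np.load('pics/w2.npz'))
for z in (128,130): print(wz(c,((403.5)/4-.5+160,(90.5)/4-.5+180),z))
x=wz(c,((403.5)/4-.5+160,(90.5)/4-.5+180),130)
rel(x[0],x[1],102,1.317)
```

```text
[ 515.19 -268.14  128.  ]
[ 515.37 -267.48  130.  ]
t 2.7 shift [-4.31 -1.22 77.17] turn [-0. -0.  0.]
```

```bash
python3 -m crank '[[45,-4,-1,0,0,0,0],[45,-4,-1,35,0,0,0],[45,-4,-1,60,0,0,0],[45,-4,-1,75.5,0,0,0],[45,-4,-1,75.5,0,0,0],[10,-4,-1,75.5,0,0,0],[10,-4,-1,75.5,0,0,0],[10,-4,-1,75.5,0,0,0],[10,-4,-1,75.5,0,0,0],[10,-4,-1,75.5,0,0,0]]' 25
```

```text
clock: 3.7
eef_pos: [516.3, -268.9, 104.9]
eef_rot: [3.14, 0.001, 1.317]
wrist_force: [0.3, -0.5, 6.3]
finger_gap: 19.7
finger_force: 25.0
```

Run:
```python
from geo import *
W=optics.calibration('wrist');p,d=optics.camera('wrist')
np.savez('pics/w3.npz',p=p,d=d,**W); s=manip.read_state(); print(s['eef_pos'],s['wrist_force'],s['moment'],s['finger_gap'],s['finger_force'])
a=p[180:330,160:360,::-1]
q,_=optics.camera('scene'); b=q[185:275,310:390,::-1]
im=np.zeros((600,800,3),np.uint8); im[:300,:400]=cv2.resize(a,(400,300),interpolation=cv2.INTER_CUBIC); im[:450,400:]=cv2.resize(b,(400,450),interpolation=cv2.INTER_CUBIC)
cv2.imwrite('pics/w3.png',im)
```

```text
[ 516.29 -268.94  104.86] [-0.34 -0.59  6.71] [-0.06  0.16 -0.02] 19.627823700801645 25.02941071987152
```

View pics/w3.png

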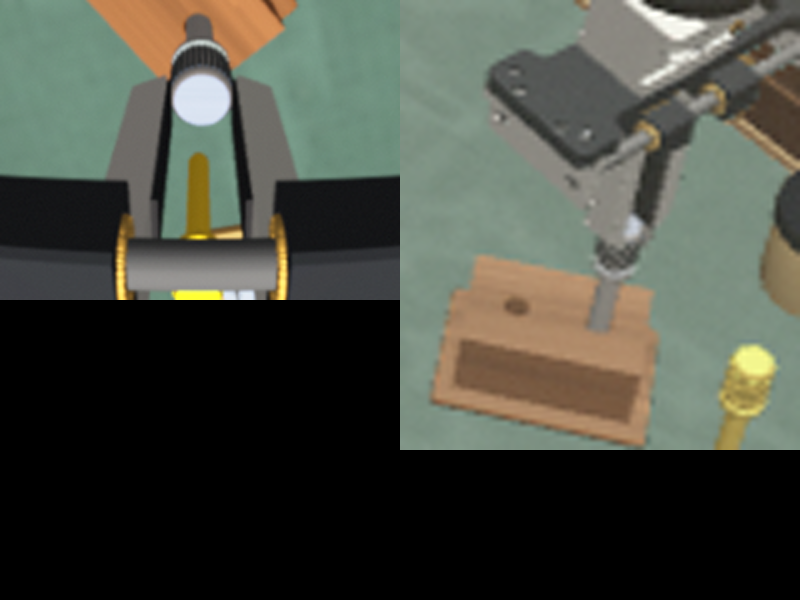

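Run:
```python
from geo import *
for n,(u,v) in(('w2',(260.4,202.3)),('w3',(260.3,228.9))):
    c=dict(np.load(f'pics/{n}.npz')); o,d=wray(c,(u,v)); R=np.array(c['R'])
    k=c['d'][int(v)-2:int(v)+3,int(u)-2:int(u)+3]; D=np.median(k); dc=R@d
    print(n,wz(c,(u,v),130),'by depth',D,o+d*D/dc[2])
T=optics.calibration('wrist')
s=manip.read_state()
# predicted TCP position pixel check: grasp point project
R=np.array(T['R']);t=np.array(T['t'])
for dz in(0,19):
    X=R@(s['eef_pos']+[0,0,dz])+t; th=np.arctan2(np.hypot(X[0],X[1]),X[2]);print(dz,T['camera_matrix'][:2,2]+297.32*th*X[:2]/np.hypot(X[0],X[1]))
```

```text
w2 [ 515.35 -267.64  130.  ] by depth 262.9563 [ 515.33 -267.7   129.82]
w3 [ 516.48 -267.19  130.  ] by depth 192.45467 [ 516.44 -267.35  129.63]
0 [260.51 216.96]
19 [260.6  227.47]
```

The pin is centred in the grip, about 1.7 mm toward tool +x. The narrow gap reading looks like pad give. Lifting now.

```bash
python3 -m crank '[[10,0,0,-5,0,0,0],[10,0,0,-25,0,0,0],[10,0,0,-60,0,0,0],[10,0,0,-90,0,0,0],[10,0,0,-110,0,0,0],[10,0,0,-110,0,0,0],[10,0,0,-110,0,0,0],[10,0,0,-110,0,0,0]]' 25
python3 - <<'E'
from geo import *
W=optics.calibration('wrist');p,d=optics.camera('wrist')
np.savez('pics/w4.npz',p=p,d=d,**W); s=manip.read_state(); print(s['eef_pos'],s['eef_rot'],s['wrist_force'],s['moment'],s['finger_gap'])
cv2.imwrite('pics/w4.png',cv2.resize(p[130:280,160:360,::-1],(800,600),interpolation=cv2.INTER_CUBIC))
rel(495.5,22,215,1.317)
E
```

```text
clock: 4.6
eef_pos: [515.3, -268.3, 212.0]
eef_rot: [-3.139, -0.001, 1.317]
wrist_force: [-0.2, 1.0, -1.7]
finger_gap: 19.4
finger_force: 25.0
[ 515.31 -268.36  212.11] [-3.14 -0.    1.32] [-0.91  0.2  -1.13] [-0.08  0.06  0.05] 19.471032379061867
t 4.65 shift [276.06 -92.15  -2.49] turn [-0. -0. -0.]
```

View pics/w4.png

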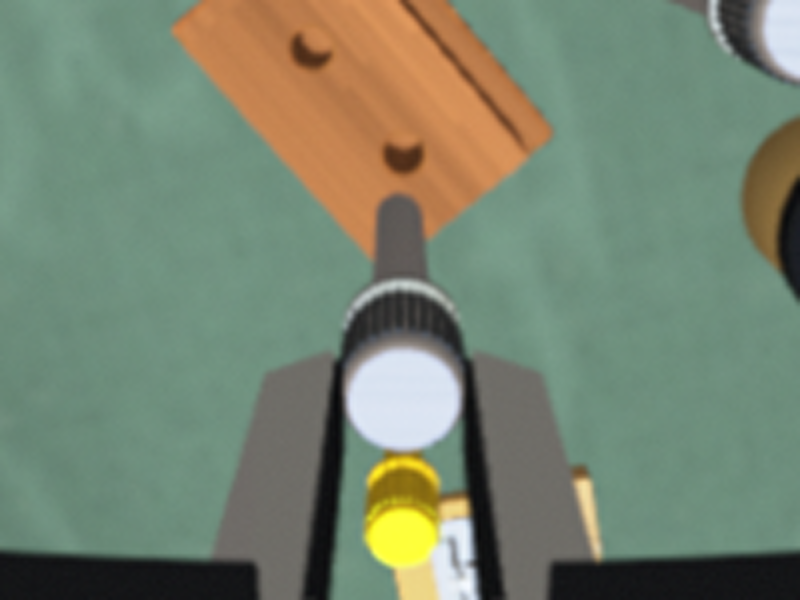

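The pin is held, head top at crop (403,398), nose end near (400,200), and it looks upright. The block hole is now empty at (403,155).

Run:
```python
from geo import *
c=dict(np.load('pics/w4.npz'));R=c['R'];t=c['t']
P=lambda x,y:((x+.5)/4-.5+160,(y+.5)/4-.5+130)
e=np.array([515.31,-268.36,212.11])
uv=P(403,398);o,d=wray(c,uv);D=np.median(c['d'][int(uv[1])-2:int(uv[1])+3,int(uv[0])-2:int(uv[0])+3]);h=o+d*D/(R@d)[2];print('headtop',h,h-e)
h137=wz(c,uv,e[2]+25);print(h137)
def proj(X):
    X=R@X+t;r=np.hypot(X[0],X[1]);th=np.arctan2(r,X[2]);u=c['camera_matrix'][:2,2]+297.32*th*X[:2]/r;return (u-[160,130]+.5)*4-.5
for zz,r in((-120,4),(-114,6)):
    b=h+[0,0,zz]; print(zz,[proj(b+r*np.array([np.cos(a),np.sin(a),0])) for a in np.arange(0,6.28,np.pi/2)])
# block hole: mouth z=50
print('blockhole',wz(c,P(403,153),50))
```

```text
headtop [ 515.47 -267.15  236.39] [ 0.16  1.21 24.28]
[ 515.55 -266.84  237.11]
-120 [array([418.59, 204.23]), array([399.77, 193.47]), array([388.71, 211.67]), array([407.48, 222.34])]
-114 [array([426.49, 208.36]), array([397.7, 191.9]), array([380.81, 219.72]), array([409.48, 235.97])]
blockhole [ 515.24 -267.02   50.  ]
```

```bash
python3 -m crank '[[10,40,-13,0,0,0,0],[10,90,-30,0,0,0,0],[10,140,-47,0,0,0,0],[10,190,-64,0,0,0,0],[10,235,-79,0,0,0,0],[10,276,-92.4,0,0,0,0],[10,276,-92.4,0,0,0,0],[10,276,-92.4,0,0,0,0],[10,276,-92.4,0,0,0,0],[10,276,-92.4,0,0,0,0]]' 25
python3 - <<'E'
from geo import *
W=optics.calibration('wrist');p,d=optics.camera('wrist')
np.savez('pics/w5.npz',p=p,d=d,**W); s=manip.read_state(); print(s['eef_pos'],s['eef_rot'],s['wrist_force'],s['moment'],s['finger_gap'])
cv2.imwrite('pics/w5.png',cv2.resize(p[130:280,160:360,::-1],(800,600),interpolation=cv2.INTER_CUBIC))
rel(495.25,21.9,215,1.317)
E
```

```text
clock: 5.65
eef_pos: [495.7, 20.6, 213.3]
eef_rot: [-3.141, 0.0, 1.315]
wrist_force: [0.4, -0.0, -1.5]
finger_gap: 19.3
finger_force: 25.0
[495.73  20.62 213.42] [-3.14  0.    1.32] [-0.26  0.84 -0.9 ] [-0.09  0.1  -0.07] 19.560166081147237
t 5.7 shift [ 1.12 -0.79 -1.58] turn [-0.  0. -0.]
```

View pics/w5.png

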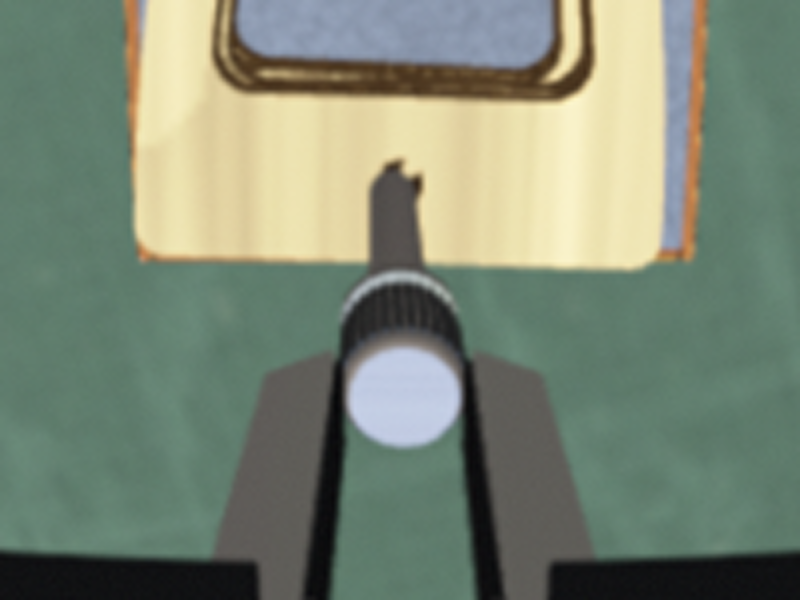

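The pin's nose is over the hole's mouth, which peeks out at the top (395,160) and right (421,183); the shank spans x 371–418 at the tip.

Run:
```python
from geo import *
c=dict(np.load('pics/w5.npz'));R=c['R'];t=c['t']
P=lambda x,y:((x+.5)/4-.5+160,(y+.5)/4-.5+130)
e=np.array([495.73,20.62,213.42])
print('hole',wz(c,P(397,184),96))
uv=P(404,396);h=wz(c,uv,e[2]+24.3);print('head',h)
def proj(X):
    X=R@X+t;r=np.hypot(X[0],X[1]);th=np.arctan2(r,X[2]);u=c['camera_matrix'][:2,2]+297.32*th*X[:2]/r;return (u-[160,130]+.5)*4-.5
A=np.arange(0,6.28,np.pi/20)
def box(b,r):
    q=np.array([proj(b+r*np.array([np.cos(a),np.sin(a),0])) for a in A]);return q.min(0),q.max(0)
print('shank at 10 above',box(h-[0,0,110],6),'nose',box(h-[0,0,120],4))
print('hole box',box(np.array([495.4,23.1,96]),6.75), 'first', box(np.array([546.6,199.5,130]),11))
```

```text
hole [494.59  23.05  96.  ]
head [496.14  22.07 237.72]
shank at 10 above (array([379.57, 193.33]), array([427.29, 239.33])) nose (array([387.99, 191.24]), array([418.81, 221.02]))
hole box (array([375.43, 159.36]), array([424.16, 206.66])) first (array([ 375.04, -562.75]), array([ 466.93, -482.21]))
```

```bash
cat >> geo.py <<'E'
def shank(n=None):
    "pin axis from a wrist picture: edges of the grey shank, and the head top's centre"
    if n: c=dict(np.load(n))
    else:
        W=optics.calibration('wrist');p,d=optics.camera('wrist');c=dict(W,p=p,d=d)
    p=c['p'].astype(int); sat=p.max(2)-p.min(2); g=(sat<28)&(p.max(2)>55)&(p.max(2)<140)
    out=[]
    for r in range(165,202,3):
        x=np.where(g[r,235:290])[0]+235
        out.append((r,x.min(),x.max(),len(x)) if len(x)>3 else (r,0,0,len(x)))
    h=(sat<40)&(p.min(2)>180); v,u=np.where(h[190:260,235:290]); print('head top px',u.mean()+235,v.mean()+190,len(u)); print(*out)
    return c
E
python3 - <<'E'
from geo import *
shank('pics/w4.npz');shank('pics/w5.npz');c=shank();np.savez('pics/w6.npz',**c)
print(c['p'][176,250:270].tolist())
print(manip.read_state()['eef_pos'],manip.read_state()['eef_rot'])
E
```

```text
head top px 260.30404217926184 228.43760984182776 569
(165, 0, 0, 0) (168, 0, 0, 0) (171, 0, 0, 0) (174, 0, 0, 0) (177, 0, 0, 0) (180, np.int64(256), np.int64(262), 7) (183, np.int64(255), np.int64(264), 10) (186, np.int64(255), np.int64(271), 11) (189, np.int64(255), np.int64(265), 11) (192, np.int64(254), np.int64(266), 13) (195, np.int64(252), np.int64(266), 15) (198, np.int64(253), np.int64(267), 15) (201, np.int64(251), np.int64(270), 5)
head top px 260.4332648870637 228.6324435318275 487
(165, 0, 0, 0) (168, 0, 0, 0) (171, 0, 0, 0) (174, np.int64(255), np.int64(260), 6) (177, np.int64(253), np.int64(263), 11) (180, np.int64(253), np.int64(263), 11) (183, np.int64(253), np.int64(263), 11) (186, np.int64(253), np.int64(263), 11) (189, np.int64(253), np.int64(264), 12) (192, np.int64(253), np.int64(264), 12) (195, np.int64(252), np.int64(265), 14) (198, np.int64(250), np.int64(269), 11) (201, np.int64(247), np.int64(272), 18)
head top px 260.44989775051124 228.62985685071575 489
(165, 0, 0, 0) (168, 0, 0, 0) (171, 0, 0, 0) (174, np.int64(255), np.int64(261), 7) (177, np.int64(253), np.int64(263), 11) (180, np.int64(253), np.int64(263), 11) (183, np.int64(253), np.int64(263), 11) (186, np.int64(253), np.int64(263), 11) (189, np.int64(253), np.int64(264), 12) (192, np.int64(253), np.int64(264), 12) (195, np.int64(252), np.int64(265), 14) (198, np.int64(250), np.int64(289), 12) (201, np.int64(247), np.int64(272), 18)
[[229, 213, 164], [221, 204, 156], [176, 162, 126], [109, 101, 89], [80, 76, 74], [80, 76, 74], [82, 78, 75], [83, 79, 76], [85, 80, 77], [85, 81, 77], [84, 79, 76], [82, 78, 75], [76, 71, 67], [65, 55, 49], [66, 49, 34], [144, 127, 90], [229, 211, 161], [235, 224, 174], [233, 222, 172], [233, 221, 170]]
[495.72  20.77 213.48] [-3.14  0.    1.32]
```

```bash
cat >> geo.py <<'E'
from scipy.optimize import least_squares
def tip(c,e,rot):
    "tip of the held pin in tool axes and world, from the shank's outline in a wrist picture"
    p=c['p'].astype(int); sat=p.max(2)-p.min(2); g=(sat<28)&(p.max(2)>55)&(p.max(2)<140)
    n=g[150:200,248:272].sum(1); top=150+np.where(n>=5)[0][0]; top-=.3
    cols=[]
    for r in range(int(top)+7,int(top)+13):
        m=p[r,:,:]; dark=(m.max(1)<115)|g[r]; x=np.where(dark[246:274])[0]+246; x=x[np.abs(x-np.median(x))<9]; cols.append((r,(x.min()+x.max())/2))
    cols=np.array(cols); rc,cc=cols.mean(0)
    h=(sat<40)&(p.min(2)>180); v,u=np.where(h[190:260,235:290]); hu=(u.mean()+235,v.mean()+190)
    Rt=Ro.from_euler('xyz',rot).as_matrix(); R=np.array(c['R']);t=np.array(c['t']);K=c['camera_matrix']
    o,d=wray(c,hu); o=Rt.T@(o-e); d=Rt.T@d; H=o+d*(-24.3-o[2])/d[2]
    def proj(X):
        X=R@(Rt@X+e)+t; r=np.hypot(X[0],X[1]); return K[:2,2]+K[0,0]*np.arctan2(r,X[2])*X[:2]/r
    A=np.linspace(0,2*np.pi,60)
    def ring(T,s,r):
        ax=(T-H)/np.linalg.norm(T-H); C=H+ax*s; return np.array([proj(C+r*np.array([np.cos(a),np.sin(a),0])) for a in A])
    def f(q):
        T=H+np.r_[q,np.sqrt(120**2-q@q)]
        tr=min(ring(T,120,4)[:,1].min(),ring(T,114,6)[:,1].min())
        m1=ring(T,110,6);m2=ring(T,95,6); w=(rc-m1[:,1].mean())/(m2[:,1].mean()-m1[:,1].mean())
        return [tr-top,(m1[:,0].min()+m1[:,0].max())/2*(1-w)+(m2[:,0].min()+m2[:,0].max())/2*w-cc]
    q=least_squares(f,[0.,0.]).x; T=H+np.r_[q,np.sqrt(120**2-q@q)]
    print('top row',top,'col',rc,cc,'head',H,'tip in tool',T,'tip world',Rt@T+e,'tilt in tool',q/120); return T
E
python3 - <<'E'
from geo import *
for n,e,r in(('w4',[515.31,-268.36,212.11],[-3.1395,-.0005,1.317]),('w6',[495.72,20.77,213.48],[-3.141,0,1.3155])):
    tip(dict(np.load(f'pics/{n}.npz')),np.array(e),r)
print(manip.read_state()['eef_rot'].tolist())
E
```

```text
top row 179.7 col 188.5 259.5 head [  1.73  -0.25 -24.3 ] tip in tool [-1.36 -1.12 95.66] tip world [ 513.71 -269.3   116.45] tilt in tool [-0.03 -0.01]
top row 173.7 col 182.5 258.0 head [  1.42  -0.05 -24.3 ] tip in tool [ 5.03 -2.68 95.62] tip world [494.35  26.33 117.86] tilt in tool [ 0.03 -0.02]
[-3.1412402747830184, 0.0001244715401640395, 1.3151131220323091]
```

```bash
python3 -m crank '[[10,-0.2,-0.8,3,-0.018,-0.035,0],[10,-0.2,-0.8,8,-0.018,-0.035,0],[10,-0.2,-0.8,13,-0.018,-0.035,0],[10,-0.2,-0.8,17,-0.018,-0.035,0],[10,-0.2,-0.8,20,-0.018,-0.035,0],[10,-0.2,-0.8,21,-0.018,-0.035,0],[10,-0.2,-0.8,22,-0.018,-0.035,0],[10,-0.2,-0.8,22.5,-0.018,-0.035,0],[10,-0.2,-0.8,22.5,-0.018,-0.035,0]]' 25
python3 - <<'E'
from geo import *
s=manip.read_state();c=dict(optics.calibration('wrist'));p,d=optics.camera('wrist');c.update(p=p,d=d);np.savez('pics/w7.npz',**c)
tip(c,s['eef_pos'],s['eef_rot']); print(s['eef_pos'],s['wrist_force'],s['moment'])
E
```

```text
clock: 6.65
eef_pos: [494.9, 21.8, 191.2]
eef_rot: [3.124, 0.035, 1.317]
wrist_force: [-0.3, -0.4, -1.9]
finger_gap: 19.3
finger_force: 25.0
top row 172.7 col 181.5 258.1666666666667 head [  1.48  -0.05 -24.3 ] tip in tool [ 6.29 -2.51 95.58] tip world [494.84  24.84  95.47] tilt in tool [ 0.04 -0.02]
[494.86  21.79 191.24] [-0.29 -0.36 -1.94] [-0.08  0.1  -0.06]
```

```bash
python3 -m crank '[[10,0,0,0.5,0,0,0],[10,0,0,1,0,0,0],[10,0,0,1.5,0,0,0],[10,0,0,1.5,0,0,0]]' 25; python3 -m crank '[[10,0,0,0.5,0,0,0],[10,0,0,1,0,0,0],[10,0,0,1.5,0,0,0],[10,0,0,1.5,0,0,0]]' 25
```

```text
clock: 7.1
eef_pos: [494.9, 21.7, 189.7]
eef_rot: [3.124, 0.035, 1.316]
wrist_force: [0.2, 0.3, -1.2]
finger_gap: 19.3
finger_force: 25.0
clock: 7.5
eef_pos: [494.8, 21.6, 188.0]
eef_rot: [3.124, 0.035, 1.316]
wrist_force: [0.4, 0.3, -1.1]
finger_gap: 19.2
finger_force: 25.0
```

```bash
python3 -m crank '[[10,0.02,-0.01,0.7,0,0,0],[10,0.05,-0.03,1.5,0,0,0],[10,0.1,-0.04,2.5,0,0,0],[10,0.14,-0.07,4,0,0,0],[10,0.18,-0.09,5,0,0,0],[10,0.18,-0.09,5,0,0,0]]' 25;  python3 -m crank '[[10,0.02,-0.01,0.7,0,0,0],[10,0.05,-0.03,1.5,0,0,0],[10,0.1,-0.04,2.5,0,0,0],[10,0.14,-0.07,4,0,0,0],[10,0.18,-0.09,5,0,0,0],[10,0.18,-0.09,5,0,0,0]]' 25
```

```text
clock: 8.1
eef_pos: [494.8, 21.6, 183.0]
eef_rot: [3.124, 0.035, 1.316]
wrist_force: [0.7, -1.1, -1.3]
finger_gap: 19.5
finger_force: 25.0
clock: 8.7
eef_pos: [494.8, 21.6, 178.0]
eef_rot: [3.124, 0.035, 1.316]
wrist_force: [-0.0, -1.4, -0.3]
finger_gap: 19.5
finger_force: 25.0
```

```bash
python3 -m crank '[[10,0.02,-0.01,0.7,0,0,0],[10,0.05,-0.03,1.4,0,0,0],[10,0.07,-0.04,2.1,0,0,0],[10,0.1,-0.05,2.8,0,0,0],[10,0.1,-0.05,2.8,0,0,0]]' 25;  python3 -m crank '[[10,0.02,-0.01,0.4,0,0,0],[10,0.03,-0.01,0.8,0,0,0],[10,0.04,-0.02,1.2,0,0,0],[10,0.04,-0.02,1.2,0,0,0]]' 25
```

```text
clock: 9.2
eef_pos: [494.9, 21.7, 175.3]
eef_rot: [3.124, 0.035, 1.317]
wrist_force: [0.0, -1.0, -1.0]
finger_gap: 19.6
finger_force: 25.0
clock: 9.6
eef_pos: [494.9, 21.6, 174.1]
eef_rot: [3.124, 0.035, 1.316]
wrist_force: [0.5, -0.9, -1.9]
finger_gap: 19.3
finger_force: 25.0
```

```bash
python3 -m crank '[[10,0.01,0,0.3,0,0,0],[10,0.02,-0.01,0.6,0,0,0],[10,0.02,-0.01,0.6,0,0,0]]' 25
```

```text
clock: 9.9
eef_pos: [494.9, 21.7, 173.6]
eef_rot: [3.124, 0.035, 1.317]
wrist_force: [0.9, -0.2, -1.5]
finger_gap: 19.1
finger_force: 25.0
```

```bash
python3 -m crank '[[10,0.01,0,0.4,0,0,0],[10,0.02,-0.01,0.8,0,0,0],[10,0.02,-0.01,0.8,0,0,0]]' 25
```

```text
clock: 10.2
eef_pos: [494.9, 21.7, 172.7]
eef_rot: [3.124, 0.035, 1.316]
wrist_force: [-0.1, 0.2, -1.9]
finger_gap: 19.3
finger_force: 25.0
```

```bash
python3 -m crank '[[10,0.01,0,0.4,0,0,0],[10,0.02,-0.01,0.8,0,0,0],[10,0.02,-0.01,0.8,0,0,0]]' 25
```

```text
clock: 10.5
eef_pos: [494.9, 21.6, 171.9]
eef_rot: [3.124, 0.035, 1.317]
wrist_force: [1.2, -0.0, -1.2]
finger_gap: 19.2
finger_force: 25.0
```

```bash
python3 -m crank '[[10,0.01,0,0.4,0,0,0],[10,0.02,-0.01,0.8,0,0,0],[10,0.03,-0.02,1.2,0,0,0],[10,0.03,-0.02,1.2,0,0,0]]' 25
```

```text
clock: 10.9
eef_pos: [494.9, 21.6, 170.8]
eef_rot: [3.124, 0.035, 1.316]
wrist_force: [-0.0, 0.0, -0.8]
finger_gap: 19.5
finger_force: 25.0
```

```bash
python3 -m crank '[[10,0.01,0,0.4,0,0,0],[10,0.02,-0.01,0.8,0,0,0],[10,0.03,-0.02,1.2,0,0,0],[10,0.03,-0.02,1.2,0,0,0]]' 25
```

```text
clock: 11.3
eef_pos: [494.9, 21.6, 169.6]
eef_rot: [3.124, 0.035, 1.316]
wrist_force: [1.0, -0.3, -0.2]
finger_gap: 19.8
finger_force: 25.0
```

```bash
python3 -m crank '[[10,0.01,0,0.4,0,0,0],[10,0.02,-0.01,0.8,0,0,0],[10,0.03,-0.02,1.2,0,0,0],[10,0.04,-0.03,1.6,0,0,0],[10,0.04,-0.03,1.6,0,0,0]]' 25
```

```text
clock: 11.8
eef_pos: [494.9, 21.6, 167.9]
eef_rot: [3.124, 0.035, 1.316]
wrist_force: [0.4, -0.7, -1.4]
finger_gap: 19.6
finger_force: 25.0
```

```bash
python3 -m crank '[[10,0.01,0,0.4,0,0,0],[10,0.02,-0.01,0.8,0,0,0],[10,0.03,-0.02,1.2,0,0,0],[10,0.04,-0.03,1.6,0,0,0],[10,0.04,-0.03,1.6,0,0,0]]' 25
```

```text
clock: 12.3
eef_pos: [494.8, 21.6, 166.3]
eef_rot: [3.124, 0.035, 1.316]
wrist_force: [0.8, -0.0, -1.3]
finger_gap: 19.1
finger_force: 25.0
```

```bash
python3 -m crank '[[10,0.02,-0.01,0.7,0,0,0],[10,0.05,-0.03,1.5,0,0,0],[10,0.1,-0.04,2.3,0,0,0],[10,0.12,-0.06,3.2,0,0,0],[10,0.14,-0.07,4,0,0,0],[10,0.14,-0.07,4,0,0,0]]' 25;  python3 -m crank '[[10,0.02,-0.01,0.7,0,0,0],[10,0.05,-0.03,1.5,0,0,0],[10,0.1,-0.04,2.3,0,0,0],[10,0.12,-0.06,3.2,0,0,0],[10,0.14,-0.07,4,0,0,0],[10,0.14,-0.07,4,0,0,0]]' 25
```

```text
clock: 12.9
eef_pos: [494.8, 21.6, 162.2]
eef_rot: [3.124, 0.035, 1.316]
wrist_force: [0.8, -1.0, -2.1]
finger_gap: 19.5
finger_force: 25.0
clock: 13.5
eef_pos: [494.9, 21.6, 158.3]
eef_rot: [3.124, 0.035, 1.316]
wrist_force: [0.7, -0.0, -1.8]
finger_gap: 19.1
finger_force: 25.0
```

```bash
python3 -m crank '[[10,0.01,0,0.4,0,0,0],[10,0.02,-0.01,0.8,0,0,0],[10,0.03,-0.02,1.2,0,0,0],[10,0.03,-0.02,1.2,0,0,0]]' 25; python3 -m crank '[[10,0.01,0,0.3,0,0,0],[10,0.02,-0.01,0.6,0,0,0],[10,0.02,-0.02,0.9,0,0,0],[10,0.02,-0.02,0.9,0,0,0]]' 25
```

```text
clock: 13.9
eef_pos: [494.9, 21.6, 157.2]
eef_rot: [3.124, 0.035, 1.317]
wrist_force: [0.6, -0.3, -1.4]
finger_gap: 19.4
finger_force: 25.0
clock: 14.3
eef_pos: [494.9, 21.6, 156.2]
eef_rot: [3.124, 0.035, 1.316]
wrist_force: [1.9, 0.1, -1.4]
finger_gap: 19.5
finger_force: 25.0
```

```bash
python3 -m crank '[[10,0.01,0,0.4,0,0,0],[10,0.02,-0.01,0.8,0,0,0],[10,0.02,-0.01,0.8,0,0,0]]' 25
```

```text
clock: 14.6
eef_pos: [494.9, 21.6, 155.4]
eef_rot: [3.124, 0.035, 1.317]
wrist_force: [1.4, 0.2, -0.3]
finger_gap: 19.5
finger_force: 25.0
```

```bash
python3 -m crank '[[10,0.01,0,0.3,0,0,0],[10,0.02,-0.01,0.6,0,0,0],[10,0.02,-0.01,0.6,0,0,0]]' 25
```

```text
clock: 14.9
eef_pos: [495.0, 21.5, 155.0]
eef_rot: [3.123, 0.035, 1.316]
wrist_force: [0.4, -0.4, 0.6]
finger_gap: 19.6
finger_force: 25.0
```

```bash
python3 -m crank '[[10,0.01,0,0.3,0,0,0],[10,0.02,-0.01,0.6,0,0,0],[10,0.02,-0.01,0.6,0,0,0]]' 25
```

```text
clock: 15.2
eef_pos: [495.2, 21.6, 154.7]
eef_rot: [3.123, 0.035, 1.316]
wrist_force: [1.0, 0.0, 5.5]
finger_gap: 19.4
finger_force: 25.0
```

```bash
python3 -m crank '[[10,0,0,-1.2,0,0,0],[10,0,1.5,-1.2,0,0,0],[10,0,3,-1.2,0,0,0],[10,0,4,-1.2,0,0,0],[10,0,4,-0.7,0,0,0],[10,0,4,-0.2,0,0,0],[10,0,4,-0.2,0,0,0]]' 25
```

```text
clock: 15.9
eef_pos: [498.9, 20.6, 154.9]
eef_rot: [3.123, 0.035, 1.316]
wrist_force: [-0.7, -0.6, 3.8]
finger_gap: 19.2
finger_force: 25.2
```

```bash
python3 -m crank '[[10,0,0,-1.2,0,0,0],[10,0,1.5,-1.2,0,0,0],[10,0,3,-1.2,0,0,0],[10,0,4,-1.2,0,0,0],[10,0,4,-0.7,0,0,0],[10,0,4,0,0,0,0],[10,0,4,0,0,0,0]]' 25
```

```text
clock: 16.6
eef_pos: [503.5, 19.5, 155.6]
eef_rot: [3.121, 0.034, 1.316]
wrist_force: [0.8, 0.1, 10.3]
finger_gap: 9.6
finger_force: 6.2
```

The grip has changed (gap 9.6 mm), so the head may have slipped out. I'll look before moving anything.

Run:
```python
from geo import *
c=dict(optics.calibration('wrist'));p,d=optics.camera('wrist');c.update(p=p,d=d);np.savez('pics/w8.npz',**c)
q,ds=optics.camera('scene');np.savez('pics/s8.npz',p=q,d=ds)
im=np.zeros((600,800,3),np.uint8)
im[:,:400]=cv2.resize(p[130:280,210:310,::-1],(400,600),interpolation=cv2.INTER_CUBIC)
im[:,400:]=cv2.resize(q[120:240,210:290,::-1],(400,600),interpolation=cv2.INTER_CUBIC)
cv2.imwrite('pics/w8.png',im); s=manip.read_state();print(s['eef_pos'],s['wrist_force'],s['finger_gap'],s['finger_force'])
```

```text
[503.44  19.5  155.64] [ 0.39  0.1  10.31] 9.738013451052469 6.2549385643796995
```

View pics/w8.png

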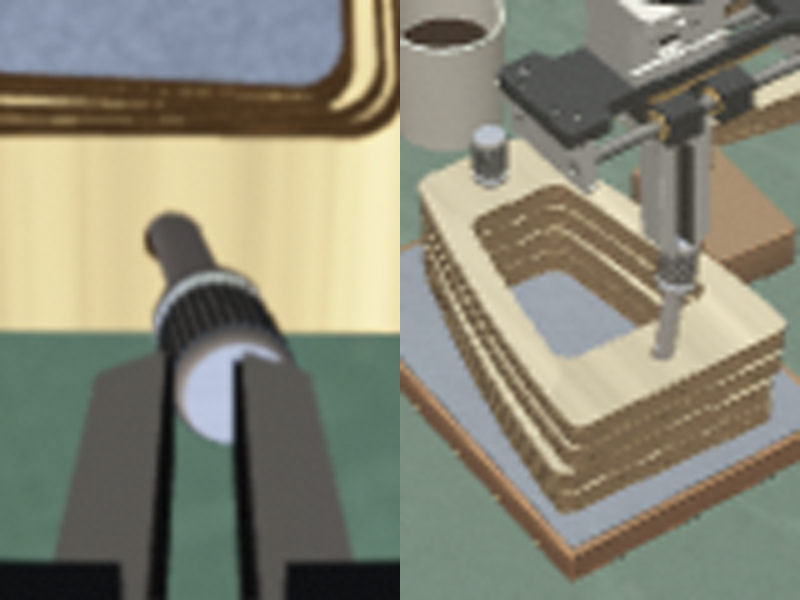

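The right-hand finger has ridden over the head's top and the pin leans toward tool +y, still in the ribs. I'll back off upward, open, and re-measure.

```bash
python3 -m crank '[[10,0,0,-2,0,0,0],[12,0,0,-5,0,0,0],[20,0,0,-12,0,0,0],[45,0,0,-30,0.018,0.035,0],[45,0,0,-55,0.018,0.035,0],[45,0,0,-70,0.018,0.035,0],[45,0,0,-70,0.018,0.035,0],[45,0,0,-70,0.018,0.035,0]]' 25
python3 - <<'E'
from geo import *
s=manip.read_state();c=dict(optics.calibration('wrist'));p,d=optics.camera('wrist');c.update(p=p,d=d);np.savez('pics/w9.npz',**c,e=s['eef_pos'],rot=s['eef_rot'])
# point cloud
K=c['camera_matrix'];R=c['R'];t=c['t'];v,u=np.mgrid[:384,:512];a=np.stack([(u-K[0,2])/K[0,0],(v-K[1,2])/K[1,1]]);th=np.hypot(*a)+1e-9
dc=np.stack([a[0]/th*np.sin(th),a[1]/th*np.sin(th),np.cos(th)])/np.cos(th)*d
X=(R.T@(dc.reshape(3,-1)-t[:,None])).T.reshape(384,512,3)
rel_=X-s['eef_pos']; 
m=(X[...,2]>100)&(X[...,2]<220)&(d>0)&(np.hypot(X[...,0]-503,X[...,1]-20)<40)&(np.abs(u-260)<50)
for z in range(100,200,6):
    k=m&(X[...,2]>=z)&(X[...,2]<z+6)
    if k.sum()>3: print(z,k.sum(),X[k].mean(0),X[k].min(0)[:2],X[k].max(0)[:2],'px',u[k].mean(),v[k].mean())
print(s['eef_pos'],s['eef_rot'])
E
```

```text
clock: 17.5
eef_pos: [501.8, 22.3, 224.1]
eef_rot: [-3.141, 0.0, 1.317]
wrist_force: [-0.2, -0.5, -0.0]
finger_gap: 42.1
finger_force: 0.0
100 13 [500.15  27.13 102.84] [495.39  24.94] [505.52  28.24] px 257.84615384615387 172.92307692307693
106 13 [499.58  26.78 108.55] [494.8   23.42] [504.75  28.14] px 257.38461538461536 174.53846153846155
112 17 [501.03  26.72 114.82] [496.41  24.36] [506.42  28.07] px 258.6470588235294 175.64705882352942
118 15 [500.41  26.37 121.19] [496.01  22.84] [505.74  27.93] px 258.1333333333333 177.53333333333333
124 6 [502.1   27.09 126.17] [499.15  26.14] [504.8   27.35] px 259.5 177.66666666666666
142 6 [507.22  29.92 146.59] [495.54  26.8 ] [513.03  31.65] px 263.8333333333333 178.83333333333334
148 45 [503.4   29.33 150.43] [494.66  23.11] [515.17  32.4 ] px 260.1777777777778 181.37777777777777
154 38 [504.97  29.36 157.41] [495.61  22.32] [516.5   31.93] px 261.7894736842105 182.8684210526316
160 39 [505.47  29.43 163.  ] [495.61  22.1 ] [515.91  31.87] px 262.3333333333333 184.25641025641025
166 46 [506.72  28.69 169.21] [496.57  20.2 ] [518.49  31.58] px 263.9347826086956 186.54347826086956
172 180 [509.24  23.06 176.27] [497.04   9.89] [518.74  31.39] px 268.3666666666667 193.9777777777778
178 283 [507.16  21.1  179.  ] [498.46  11.23] [516.87  30.09] px 266.68197879858656 197.55830388692578
[501.85  22.27 224.09] [-3.14  0.    1.32]
```

The pin's tip still rests on rib 3 (head top at z=179) and it leans about 0.1 rad along board +x. The shallow 25 N grip gave way to the rib moment, so I'll re-grasp deep, with the pads over the whole head, and grip harder.

```bash
python3 -m crank '[[90,-0.5,-2.5,0,0,0,0],[90,-0.5,-2.5,10,0,0,0],[90,-0.5,-2.5,10,0,0,0],[90,-0.5,-2.5,30,0,0,0],[90,-0.5,-2.5,55,0,0,0],[90,-0.5,-2.5,75,0,0,0],[90,-0.5,-2.5,81,0,0,0],[90,-0.5,-2.5,81,0,0,0]]' 20; python3 -c "
from cell import manip;print(manip.read_state()['wrist_force'])"
```

```text
clock: 18.35
eef_pos: [499.2, 22.4, 143.1]
eef_rot: [-3.14, 0.0, 1.317]
wrist_force: [0.9, -0.3, 0.3]
finger_gap: 84.4
finger_force: 0.0
[ 0.9001317  -0.30301734  0.28478186]
```

```bash
python3 -m crank '[[60,0,0,0,0,0,0],[45,0,0,0,0,0,0],[35,0,0,0,0,0,0],[28,0,0,0,0,0,0],[22,0,0,0,0,0,0],[10,0,0,0,0,0,0],[10,0,0,0,0,0,0],[10,0,0,0,0,0,0]]' 20
```

```text
clock: 19.15
eef_pos: [499.5, 22.4, 143.6]
eef_rot: [3.142, 0.0, 1.317]
wrist_force: [0.1, -0.9, 0.8]
finger_gap: 23.7
finger_force: 0.1
```

```bash
python3 -m crank '[[10,0,0,0,0,0,0],[10,0,0,0,0,0,0],[10,0,0,0,0,0,0],[10,0,0,0,0,0,0]]' 40; python3 -m crank '[[10,0,0,0,0,0,0],[10,0,0,0,0,0,0]]' 60
python3 - <<'E'
from geo import *
s=manip.read_state();c=dict(optics.calibration('wrist'));p,d=optics.camera('wrist');c.update(p=p,d=d);np.savez('pics/w10.npz',**c,e=s['eef_pos'],rot=s['eef_rot'])
K=c['camera_matrix'];R=c['R'];t=c['t'];v,u=np.mgrid[:384,:512];a=np.stack([(u-K[0,2])/K[0,0],(v-K[1,2])/K[1,1]]);th=np.hypot(*a)+1e-9
dc=np.stack([a[0]/th*np.sin(th),a[1]/th*np.sin(th),np.cos(th)])/np.cos(th)*d
X=(R.T@(dc.reshape(3,-1)-t[:,None])).T.reshape(384,512,3); L=(X-s['eef_pos'])@Ro.from_euler('xyz',s['eef_rot']).as_matrix()
m=(X[...,2]>98)&(X[...,2]<200)&(d>0)&(np.abs(L[...,0])<25)&(np.abs(L[...,1])<12)
for z in range(98,200,6):
    k=m&(X[...,2]>=z)&(X[...,2]<z+6)
    if k.sum()>3: print(z,k.sum(),L[k].mean(0),L[k].min(0)[:2],L[k].max(0)[:2])
print(s['eef_pos'],s['eef_rot'],s['wrist_force'],s['moment'])
E
```

```text
clock: 19.55
eef_pos: [499.4, 22.4, 143.5]
eef_rot: [-3.141, 0.0, 1.317]
wrist_force: [0.1, 0.6, 0.1]
finger_gap: 20.8
finger_force: 40.0
clock: 19.75
eef_pos: [499.5, 22.4, 143.6]
eef_rot: [-3.142, -0.0, 1.317]
wrist_force: [-0.1, -0.8, 0.5]
finger_gap: 20.2
finger_force: 60.0
98 28 [ 4.6  -1.58 42.88] [ 0.43 -7.35] [6.23 3.92]
104 28 [ 4.62 -1.92 36.57] [ 0.94 -7.21] [5.8  3.81]
110 34 [ 4.25 -1.24 30.73] [ 0.3 -7.1] [6.11 4.61]
116 33 [ 4.39 -1.7  24.47] [ 1.35 -6.87] [6.24 4.45]
122 34 [ 4.84 -1.24 18.71] [ 1.71 -6.72] [6.16 3.56]
128 15 [ 5.38 -1.43 13.71] [ 4.15 -5.04] [6.33 1.91]
146 113 [ 8.49 -1.01 -6.17] [  1.94 -11.05] [11.29  9.65]
152 55 [  8.86  -0.27 -12.57] [  3.33 -10.75] [11.1   9.87]
158 101 [  8.71  -0.36 -17.52] [  1.98 -10.56] [11.5  10.47]
164 113 [  8.72  -0.47 -23.69] [  3.86 -11.99] [11.45 11.97]
170 176 [  7.46  -0.22 -29.95] [ -9.76 -11.9 ] [11.43 11.98]
176 850 [  1.48   0.01 -35.51] [ -9.12 -11.94] [11.2  11.91]
182 51 [  4.91   0.12 -42.37] [ -3.69 -11.79] [ 9.   11.91]
188 58 [  1.9   -0.05 -46.46] [ -8.84 -11.98] [ 9.17 11.78]
194 84 [  2.81   0.16 -53.72] [ -8.34 -11.99] [ 9.14 12.  ]
[499.45  22.4  143.57] [-3.14 -0.    1.32] [-0.13 -0.85  0.49] [-0.04  0.2  -0.01]
```

```bash
python3 -m crank '[[10,0,0,-1.0,0,0,0],[10,0,0.5,-1.0,0,0,0],[10,0,1.5,-1.0,0,0,0],[10,0,2.5,-1.0,0,0,0],[10,0,3,-1.0,0,0,0],[10,0,3,-1.0,0,0,0]]' 60; python3 -m crank '[[10,0,0,0.4,0,0,0],[10,0,0,0.8,0,0,0],[10,0,0,1.3,0,0,0],[10,0,0,1.3,0,0,0]]' 60
```

```text
clock: 20.4
eef_pos: [502.2, 21.7, 144.4]
eef_rot: [-3.141, 0.0, 1.317]
wrist_force: [-3.1, 1.0, 0.4]
finger_gap: 20.5
finger_force: 60.1
clock: 20.8
eef_pos: [502.5, 21.6, 143.5]
eef_rot: [3.141, -0.0, 1.317]
wrist_force: [-3.9, 0.4, 3.2]
finger_gap: 20.8
finger_force: 60.1
```

```bash
cat >> geo.py <<'E'
def look(save):
    s=manip.read_state();c=dict(optics.calibration('wrist'));p,d=optics.camera('wrist');c.update(p=p,d=d);np.savez(save,**c,e=s['eef_pos'],rot=s['eef_rot'])
    K=c['camera_matrix'];R=c['R'];t=c['t'];v,u=np.mgrid[:384,:512];a=np.stack([(u-K[0,2])/K[0,0],(v-K[1,2])/K[1,1]]);th=np.hypot(*a)+1e-9
    dc=np.stack([a[0]/th*np.sin(th),a[1]/th*np.sin(th),np.cos(th)])/np.cos(th)*d
    X=(R.T@(dc.reshape(3,-1)-t[:,None])).T.reshape(384,512,3); Rt=Ro.from_euler('xyz',s['eef_rot']).as_matrix(); L=(X-s['eef_pos'])@Rt
    return s,X,L,Rt
def pinaxis(save):
    s,X,L,Rt=look(save); e=s['eef_pos']
    q=L[(np.abs(L[...,0]-1)<6)&(np.abs(L[...,1])<9)&(X[...,2]>120)&(L[...,2]<-5)&(L[...,2]>-60)]; ht=np.median(q[q[:,2]<-30][:,2]) if len(q) else 0
    ht=np.median(np.sort(q[:,2])) 
    pts=L[(X[...,2]>97.5)&(L[...,2]>5)&(np.abs(L[...,0])<14)&(np.abs(L[...,1])<16)]
    z0=pts[:,2].mean()
    f=lambda k:(np.hypot(pts[:,0]-k[0]-k[2]*(pts[:,2]-z0),pts[:,1]-k[1]-k[3]*(pts[:,2]-z0))-6)
    k=least_squares(f,[0,0,0,0],loss='soft_l1',f_scale=.5).x
    tz=ht+120; T=np.array([k[0]+k[2]*(tz-z0),k[1]+k[3]*(tz-z0),tz]); W=Rt@T+e
    b=W[:2]-[500.5,21.3]; print('headtop tool z',ht,'axis slope',k[2:].round(3),'tip tool',T,'world',W,'board xy',[b@[.968,-.251],b@[.251,.968]],len(pts),'F',s['wrist_force'])
E
python3 -c "
from geo import *
pinaxis('pics/w11.npz')"
```

```text
headtop tool z -35.8232287683435 axis slope [-0.01 -0.03] tip tool [-0.58 -3.48 84.18] world [499.02  21.95  59.29] board xy [np.float64(-1.5948717419035459), np.float64(0.2558112578551097)] 171 F [-3.95  0.44  3.18]
```

```bash
python3 -m crank '[[10,0,0,-0.9,0,0,0],[10,0,0.5,-0.9,0,0,0],[10,0,1.5,-0.9,0,0,0],[10,0,2.5,-0.9,0,0,0],[10,0,3,-0.9,0,0,0],[10,0,3,-0.5,0,0,0],[10,0,3,0,0,0,0],[10,0,3,0.2,0,0,0],[10,0,3,0.2,0,0,0]]' 60
```

```text
clock: 21.75
eef_pos: [505.5, 20.9, 143.5]
eef_rot: [3.141, -0.0, 1.317]
wrist_force: [-4.1, 0.4, 3.7]
finger_gap: 20.3
finger_force: 60.2
```

```bash
python3 -m crank '[[10,0,0,-0.9,0,0,0],[10,0,0.5,-0.9,0,0,0],[10,0,1.5,-0.9,0,0,0],[10,0,2.5,-0.9,0,0,0],[10,0,3,-0.9,0,0,0],[10,0,3,-0.5,0,0,0],[10,0,3,0,0,0,0],[10,0,3,0.2,0,0,0],[10,0,3,0.2,0,0,0]]' 60; python3 -c "
from geo import *
pinaxis('pics/w12.npz')"
```

```text
clock: 22.65
eef_pos: [508.5, 20.1, 143.4]
eef_rot: [3.141, -0.0, 1.317]
wrist_force: [-4.0, 0.4, 4.8]
finger_gap: 20.5
finger_force: 60.2
headtop tool z -35.870009244874836 axis slope [-0.01 -0.03] tip tool [-0.56 -3.62 84.13] world [504.92  20.49  59.27] board xy [np.float64(4.479835807937293), np.float64(0.3291660089617282)] 173 F [-4.01  0.36  4.8 ]
```

Still on rib 3's top at board x = +4.5 (y is good at 0.3). Continuing.

```bash
python3 -m crank '[[10,0,0,-1,0,0,0],[10,0,0.5,-1,0,0,0],[10,0,1.5,-1,0,0,0],[10,0,2.5,-1,0,0,0],[10,0,3,-1,0,0,0],[10,0,3,-0.5,0,0,0],[10,0,3,-0.1,0,0,0],[10,0,3,0,0,0,0],[10,0,3,0,0,0,0]]' 60
```

```text
clock: 23.6
eef_pos: [511.4, 19.4, 143.4]
eef_rot: [3.141, -0.0, 1.317]
wrist_force: [-3.3, 0.6, 5.1]
finger_gap: 20.3
finger_force: 60.2
```

```bash
python3 -m crank '[[10,0,0,-1,0,0,0],[10,0,0.5,-1,0,0,0],[10,0,1.5,-1,0,0,0],[10,0,2.5,-1,0,0,0],[10,0,3,-1,0,0,0],[10,0,3,-0.5,0,0,0],[10,0,3,-0.1,0,0,0],[10,0,3,0,0,0,0],[10,0,3,0,0,0,0]]' 60; python3 -c "
from geo import *
pinaxis('pics/w13.npz')"
```

```text
clock: 24.5
eef_pos: [514.3, 18.6, 143.4]
eef_rot: [3.14, -0.0, 1.317]
wrist_force: [-2.9, 0.0, 5.9]
finger_gap: 20.3
finger_force: 60.2
headtop tool z -35.81231825368534 axis slope [-0.   -0.03] tip tool [-0.16 -3.61 84.19] world [510.86  19.36  59.24] board xy [np.float64(10.514749124779557), np.float64(0.7241753831762456)] 176 F [-2.92  0.02  5.86]
```

Nothing from −5 to +10.5, so rib 3's hole must lie to the other side (below −7.7). Going there lifted.

```bash
python3 -m crank '[[10,0,0,-1.2,0,0,0],[10,0,-1.5,-1.2,0,0,0],[10,0,-4,-1.2,0,0,0],[10,0,-7,-1.2,0,0,0],[10,0,-10,-1.2,0,0,0],[10,0,-13,-1.2,0,0,0],[10,0,-16,-1.2,0,0,0],[10,0,-18,-1.2,0,0,0],[10,0,-19,-1.2,0,0,0],[10,0,-19,-1.2,0,0,0]]' 60; python3 -c "
from geo import *
pinaxis('pics/w14.npz')"
```

```text
clock: 25.55
eef_pos: [495.5, 23.5, 144.2]
eef_rot: [3.142, -0.0, 1.317]
wrist_force: [3.3, -0.8, -0.7]
finger_gap: 20.5
finger_force: 59.9
headtop tool z -35.84180049715608 axis slope [-0.   -0.01] tip tool [-0.14 -1.22 84.16] world [494.3   23.63  60.02] board xy [np.float64(-6.589419873766196), np.float64(0.6975040872166303)] 178 F [ 3.33 -0.81 -0.74]
```

```bash
python3 -m crank '[[10,0,-1,0,0,0,0],[10,0,-2,0,0,0,0],[10,0,-2.5,0,0,0,0],[10,0,-2.5,0.5,0,0,0],[10,0,-2.5,1,0,0,0],[10,0,-2.5,1.2,0,0,0],[10,0,-2.5,1.2,0,0,0]]' 60; python3 -c "
from geo import *
pinaxis('pics/w15.npz')"
```

```text
clock: 26.3
eef_pos: [493.1, 24.0, 142.8]
eef_rot: [-3.141, 0.0, 1.317]
wrist_force: [3.0, -0.4, -1.1]
finger_gap: 20.1
finger_force: 59.9
headtop tool z -35.871258753776154 axis slope [-0.   -0.01] tip tool [-0.27 -1.17 84.13] world [491.9   24.04  58.65] board xy [np.float64(-9.00867369937596), np.float64(0.49519245570532966)] 169 F [ 3.05 -0.37 -1.06]
```

Found rib 3's hole: no contact at tip z = 58.7. Descending.

```bash
python3 -m crank '[[10,0,0,0.4,0,0,0],[10,0,0,0.8,0,0,0],[10,0,0,1.2,0,0,0],[10,0,0,1.6,0,0,0],[10,0,0,1.6,0,0,0]]' 60
```

```text
clock: 26.85
eef_pos: [493.2, 24.0, 141.2]
eef_rot: [-3.142, 0.0, 1.317]
wrist_force: [2.8, 0.1, -0.3]
finger_gap: 20.5
finger_force: 59.9
```

```bash
python3 -m crank '[[10,0,0,0.5,0,0,0],[10,0,0,1,0,0,0],[10,0,0,1.5,0,0,0],[10,0,0,2,0,0,0],[10,0,0,2,0,0,0]]' 60
```

```text
clock: 27.35
eef_pos: [493.1, 24.0, 139.2]
eef_rot: [-3.141, 0.0, 1.317]
wrist_force: [2.8, -1.4, -0.2]
finger_gap: 20.7
finger_force: 59.9
```

```bash
python3 -m crank '[[10,0,0,0.5,0,0,0],[10,0,0,1,0,0,0],[10,0,0,1.5,0,0,0],[10,0,0,2,0,0,0],[10,0,0,2,0,0,0]]' 60
```

```text
clock: 27.85
eef_pos: [493.2, 24.0, 137.3]
eef_rot: [3.142, -0.0, 1.317]
wrist_force: [1.9, -0.6, 0.9]
finger_gap: 21.2
finger_force: 59.9
```

```bash
python3 -m crank '[[10,0,0,0.8,0,0,0],[10,0,0,1.6,0,0,0],[10,0,0,2.4,0,0,0],[10,0,0,3.2,0,0,0],[10,0,0,4,0,0,0],[10,0,0,4,0,0,0]]' 60
```

```text
clock: 28.45
eef_pos: [493.1, 24.0, 133.1]
eef_rot: [-3.141, 0.0, 1.317]
wrist_force: [1.9, -0.7, -1.1]
finger_gap: 20.6
finger_force: 59.9
```

```bash
python3 -m crank '[[10,0,0,0.8,0,0,0],[10,0,0,1.6,0,0,0],[10,0,0,2.4,0,0,0],[10,0,0,3.2,0,0,0],[10,0,0,4,0,0,0],[10,0,0,4.5,0,0,0],[10,0,0,4.5,0,0,0]]' 60; python3 -m crank '[[10,0,0,0.5,0,0,0],[10,0,0,1,0,0,0],[10,0,0,1.5,0,0,0],[10,0,0,1.5,0,0,0]]' 60
```

```text
clock: 29.15
eef_pos: [493.1, 24.0, 128.6]
eef_rot: [-3.141, 0.0, 1.317]
wrist_force: [1.8, -0.7, -1.8]
finger_gap: 20.1
finger_force: 59.9
clock: 29.55
eef_pos: [493.1, 24.0, 127.1]
eef_rot: [-3.141, 0.0, 1.317]
wrist_force: [2.6, 0.3, -0.1]
finger_gap: 20.6
finger_force: 59.9
```

```bash
python3 -m crank '[[10,0,0,0.5,0,0,0],[10,0,0,1,0,0,0],[10,0,0,1.5,0,0,0],[10,0,0,1.8,0,0,0],[10,0,0,1.8,0,0,0]]' 60
```

```text
clock: 30.05
eef_pos: [493.1, 24.0, 125.4]
eef_rot: [-3.141, 0.0, 1.317]
wrist_force: [1.1, -0.4, -1.4]
finger_gap: 20.5
finger_force: 59.9
```

```bash
python3 -m crank '[[10,0,0,0.4,0,0,0],[10,0,0,0.7,0,0,0],[10,0,0,0.7,0,0,0]]' 60
```

```text
clock: 30.35
eef_pos: [493.2, 24.0, 124.7]
eef_rot: [-3.142, 0.0, 1.317]
wrist_force: [1.3, -0.7, -0.8]
finger_gap: 20.4
finger_force: 59.9
```

```bash
python3 -m crank '[[10,0,0,0.4,0,0,0],[10,0,0,0.8,0,0,0],[10,0,0,1.1,0,0,0],[10,0,0,1.1,0,0,0]]' 60
```

```text
clock: 30.75
eef_pos: [493.2, 24.0, 123.6]
eef_rot: [-3.142, 0.0, 1.317]
wrist_force: [0.3, -0.6, -0.3]
finger_gap: 20.5
finger_force: 59.9
```

```bash
python3 -m crank '[[10,0,0,0.4,0,0,0],[10,0,0,0.8,0,0,0],[10,0,0,1.1,0,0,0],[10,0,0,1.1,0,0,0]]' 60; python3 -c "
from geo import *
pinaxis('pics/w16.npz')"
```

```text
clock: 31.15
eef_pos: [493.2, 24.0, 122.5]
eef_rot: [-3.142, 0.0, 1.317]
wrist_force: [-0.2, 0.1, 0.0]
finger_gap: 20.7
finger_force: 59.9
headtop tool z -35.89160794948451 axis slope [-0.01 -0.02] tip tool [-0.75 -2.36 84.11] world [490.67  23.88  38.38] board xy [np.float64(-10.161859155098107), np.float64(0.027036362696979382)] 69 F [-0.25  0.09  0.02]
```

Rib 4's hole is here too. Continuing down, stopping short of the board's top.

```bash
python3 -m crank '[[10,0,0,0.5,0,0,0],[10,0,0,1,0,0,0],[10,0,0,1.5,0,0,0],[10,0,0,2,0,0,0],[10,0,0,2,0,0,0]]' 60
```

```text
clock: 31.7
eef_pos: [493.2, 24.0, 120.5]
eef_rot: [-3.142, 0.0, 1.317]
wrist_force: [0.9, -0.7, 0.1]
finger_gap: 20.6
finger_force: 59.9
```

```bash
python3 -m crank '[[10,0,0,0.5,0,0,0],[10,0,0,1,0,0,0],[10,0,0,1.5,0,0,0],[10,0,0,2,0,0,0],[10,0,0,2,0,0,0]]' 60
```

```text
clock: 32.2
eef_pos: [493.1, 24.0, 118.5]
eef_rot: [-3.141, 0.0, 1.317]
wrist_force: [0.2, -1.0, -0.5]
finger_gap: 20.5
finger_force: 59.9
```

```bash
python3 -m crank '[[10,0,0,0.7,0,0,0],[10,0,0,1.4,0,0,0],[10,0,0,2.1,0,0,0],[10,0,0,2.8,0,0,0],[10,0,0,3.5,0,0,0],[10,0,0,4.2,0,0,0],[10,0,0,5,0,0,0],[10,0,0,5,0,0,0]]' 60; python3 -m crank '[[10,0,0,0.5,0,0,0],[10,0,0,1,0,0,0],[10,0,0,1.5,0,0,0],[10,0,0,1.5,0,0,0]]' 60
```

```text
clock: 33.0
eef_pos: [493.1, 24.0, 113.4]
eef_rot: [-3.141, 0.0, 1.317]
wrist_force: [0.7, -0.8, -1.2]
finger_gap: 20.7
finger_force: 59.9
clock: 33.4
eef_pos: [493.1, 24.0, 112.0]
eef_rot: [-3.141, 0.0, 1.317]
wrist_force: [0.7, 0.3, -1.0]
finger_gap: 20.5
finger_force: 59.9
```

```bash
python3 -m crank '[[10,0,0.5,0,0,0,0],[10,0,1.5,0,0,0,0],[10,0,3,0,0,0,0],[10,0,4.5,0,0,0,0],[10,0,6,0,0,0,0],[10,0,7.5,0,0,0,0],[10,0,8.5,0,0,0,0],[10,0,9,0,0,0,0],[10,0,9,0,0,0,0]]' 60; python3 -c "
from geo import *
pinaxis('pics/w17.npz')"
```

```text
clock: 34.3
eef_pos: [501.2, 21.9, 111.8]
eef_rot: [-3.139, 0.0, 1.317]
wrist_force: [-6.6, 1.4, 2.1]
finger_gap: 20.6
finger_force: 60.3
headtop tool z -35.8451172686637 axis slope [ 0.04 -0.43] tip tool [  2.59 -32.23  84.15] world [470.46  32.52  27.72] board xy [np.float64(-31.894023953640193), np.float64(3.3252663625636405)] 11 F [-6.64  1.4   2.11]
```

```bash
cat >> geo.py <<'E'
def axis2(save,new=True):
    if new: s,X,L,Rt=look(save); e=s['eef_pos']
    else:
        c=dict(np.load(save)); e=c['e'];Rt=Ro.from_euler('xyz',c['rot']).as_matrix();p=c['p'];d=c['d']
        K=c['camera_matrix'];R=c['R'];t=c['t'];v,u=np.mgrid[:384,:512];a=np.stack([(u-K[0,2])/K[0,0],(v-K[1,2])/K[1,1]]);th=np.hypot(*a)+1e-9
        dc=np.stack([a[0]/th*np.sin(th),a[1]/th*np.sin(th),np.cos(th)])/np.cos(th)*d
        X=(R.T@(dc.reshape(3,-1)-t[:,None])).T.reshape(384,512,3); L=(X-e)@Rt
    near=(np.abs(L[...,0])<16)&(np.abs(L[...,1])<14)&(X[...,2]>97.3)
    top=L[near&(np.hypot(L[...,0],L[...,1])<9)&(L[...,2]>-38)&(L[...,2]<-33)]; ht=np.median(top[:,2])
    G=np.linalg.lstsq(np.c_[top[:,:2],np.ones(len(top))],top[:,2],rcond=None)[0]  # plane tilt
    sh=L[near&(L[...,2]>3)&(np.abs(L[...,1])<10)]; hd=L[near&(L[...,2]<-4)&(L[...,2]>ht+4)&(np.abs(L[...,1])<9)&(L[...,0]>4)]
    z0=-18.
    def f(k):
        r=lambda P,R:(np.hypot(P[:,0]-k[0]-k[2]*(P[:,2]-z0),P[:,1]-k[1]-k[3]*(P[:,2]-z0))-R)
        return np.r_[r(sh,6)/np.sqrt(len(sh)),r(hd,11)/np.sqrt(len(hd))]
    k=least_squares(f,[0,0,0,0],loss='soft_l1',f_scale=.1).x; tz=ht+120
    T=np.array([k[0]+k[2]*(tz-z0),k[1]+k[3]*(tz-z0),tz]);W=Rt@T+e;b=W[:2]-[500.5,21.3]
    print(save,'n',len(sh),len(hd),'head',k[:2].round(2),'slope',k[2:].round(3),'top plane',(-G[:2]).round(3),'tip z',W[2].round(1),'board xy',round(b@[.968,-.251],2),round(b@[.251,.968],2))
E
python3 - <<'E'
from geo import *
for i in(11,13,14,15,16,17):axis2(f'pics/w{i}.npz',False)
E
```

```text
pics/w11.npz n 176 413 head [-0.34 -0.48] slope [ 0.   -0.03] top plane [-0.   -0.04] tip z 59.4 board xy -1.67 0.62
pics/w13.npz n 177 411 head [-0.31 -0.49] slope [ 0.   -0.03] top plane [-0.01 -0.04] tip z 59.3 board xy 10.61 0.95
pics/w14.npz n 179 426 head [-0.32 -0.18] slope [ 0.   -0.01] top plane [-0. -0.] tip z 60.1 board xy -6.58 0.95
pics/w15.npz n 171 419 head [-0.32 -0.22] slope [ 0.   -0.01] top plane [-0.  0.] tip z 58.7 board xy -9.04 0.81
pics/w16.npz n 72 420 head [-0.32 -0.3 ] slope [ 0.01 -0.02] top plane [-0.01 -0.01] tip z 38.5 board xy -9.77 1.21
pics/w17.npz n 14 416 head [-0.32 -0.53] slope [ 0.01 -0.05] top plane [-0.01 -0.03] tip z 27.8 board xy -4.92 1.36
```

```bash
python3 -m crank '[[10,0,0.7,0,0,0,0],[10,0,1.5,0,0,0,0],[10,0,2.3,0,0,0,0],[10,0,3,0,0,0,0],[10,0,3,0,0,0,0]]' 60; python3 -c "
from geo import *
axis2('pics/w18.npz')"
```

```text
clock: 34.85
eef_pos: [504.1, 21.2, 111.7]
eef_rot: [-3.139, 0.0, 1.317]
wrist_force: [-5.1, 0.9, 2.6]
finger_gap: 20.9
finger_force: 60.3
pics/w18.npz n 17 417 head [-0.32 -0.43] slope [ 0.02 -0.02] top plane [-0.01 -0.04] tip z 27.7 board xy 0.64 2.11
```

```bash
python3 -m crank '[[10,0,0,0.8,0,0,0],[10,0,0,1.6,0,0,0],[10,0,0,2.4,0,0,0],[10,0,0,3,0,0,0],[10,0,0,3,0,0,0]]' 60; python3 -m crank '[[10,0,0,0.5,0,0,0],[10,0,0,1,0,0,0],[10,0,0,1,0,0,0]]' 60
```

```text
clock: 35.4
eef_pos: [504.0, 21.1, 108.7]
eef_rot: [-3.139, 0.0, 1.317]
wrist_force: [-5.6, 1.6, 0.1]
finger_gap: 20.4
finger_force: 60.3
clock: 35.7
eef_pos: [504.1, 21.1, 107.8]
eef_rot: [-3.139, 0.0, 1.317]
wrist_force: [-6.7, 2.1, 1.2]
finger_gap: 20.8
finger_force: 60.3
```

```bash
python3 -m crank '[[10,0,0,0.4,0,0,0],[10,0,0,0.8,0,0,0],[10,0,0,0.8,0,0,0]]' 60
```

```text
clock: 36.0
eef_pos: [504.0, 21.1, 107.0]
eef_rot: [-3.139, 0.0, 1.317]
wrist_force: [-5.9, 0.6, 1.5]
finger_gap: 20.7
finger_force: 60.3
```

```bash
python3 -m crank '[[10,0,0,0.4,0,0,0],[10,0,0,0.8,0,0,0],[10,0,0,0.8,0,0,0]]' 60
```

```text
clock: 36.3
eef_pos: [504.0, 21.1, 106.2]
eef_rot: [-3.139, 0.0, 1.317]
wrist_force: [-6.0, 1.7, 1.2]
finger_gap: 20.9
finger_force: 60.3
```

```bash
python3 -m crank '[[10,0,0,0.4,0,0,0],[10,0,0,0.8,0,0,0],[10,0,0,0.8,0,0,0]]' 60
```

```text
clock: 36.6
eef_pos: [504.1, 21.1, 105.4]
eef_rot: [-3.139, 0.0, 1.317]
wrist_force: [-6.6, 1.2, 0.8]
finger_gap: 20.4
finger_force: 60.3
```

```bash
python3 -m crank '[[10,0,-0.2,0.4,0,0,0],[10,0,-0.4,0.8,0,0,0],[10,0,-0.6,1.2,0,0,0],[10,0,-0.6,1.2,0,0,0]]' 60
```

```text
clock: 37.0
eef_pos: [503.8, 21.2, 104.3]
eef_rot: [-3.14, 0.0, 1.317]
wrist_force: [-5.1, 1.4, 1.0]
finger_gap: 20.6
finger_force: 60.2
```

```bash
python3 -m crank '[[10,0,-0.3,0.4,0,0,0],[10,0,-0.6,0.8,0,0,0],[10,0,-0.8,1.3,0,0,0],[10,0,-0.8,1.3,0,0,0]]' 60
```

```text
clock: 37.4
eef_pos: [503.5, 21.3, 103.1]
eef_rot: [3.141, 0.0, 1.317]
wrist_force: [-3.3, 1.5, -1.4]
finger_gap: 20.5
finger_force: 60.1
```

```bash
python3 -m crank '[[10,0,-0.3,0.5,0,0,0],[10,0,-0.6,1,0,0,0],[10,0,-0.9,1.5,0,0,0],[10,0,-1.2,2,0,0,0],[10,0,-1.2,2,0,0,0]]' 60; python3 -c "
from geo import *
axis2('pics/w19.npz')"
```

```text
clock: 37.9
eef_pos: [502.5, 21.6, 101.2]
eef_rot: [3.141, -0.0, 1.317]
wrist_force: [-0.3, -0.4, -1.4]
finger_gap: 20.8
finger_force: 60.0
pics/w19.npz n 1 420 head [-0.19 -0.24] slope [ 0.04 -0.  ] top plane [-0.01 -0.03] tip z 17.1 board xy 1.3 4.5
```

```bash
python3 -m crank '[[10,0,-0.2,0.5,0,0,0],[10,0,-0.4,1,0,0,0],[10,0,-0.6,1.5,0,0,0],[10,0,-0.8,2,0,0,0],[10,0,-0.8,2.4,0,0,0],[10,0,-0.8,2.4,0,0,0]]' 60
```

```text
clock: 38.55
eef_pos: [501.7, 21.8, 98.8]
eef_rot: [3.141, -0.0, 1.317]
wrist_force: [1.1, -0.0, -1.5]
finger_gap: 19.9
finger_force: 59.9
```

```bash
python3 -m crank '[[40,0,0,0,0,0,0],[40,0,0,0,0,0,0],[40,0,0,0,0,0,0],[40,0,0,-1,0,0,0],[40,0,0,-15,0,0,0],[40,0,0,-40,0,0,0],[40,0,0,-52,0,0,0],[40,0,0,-52,0,0,0]]' 30
python3 - <<'E'
from geo import *
s,X,L,Rt=look('pics/w20.npz')
q=X[(np.abs(L[...,0])<20)&(np.abs(L[...,1])<18)&(X[...,2]>115)&(X[...,2]<145)]
h=q[q[:,2]>np.median(q[:,2])-1.5]; print(s['eef_pos'],np.median(h[:,2]),(h.min(0)+h.max(0))/2,len(h)); G=np.linalg.lstsq(np.c_[h[:,:2],np.ones(len(h))],h[:,2],rcond=None)[0];print('tilt',-G[:2])
E
```

```text
clock: 39.35
eef_pos: [502.3, 21.9, 152.2]
eef_rot: [3.139, -0.001, 1.317]
wrist_force: [0.1, 0.5, 0.6]
finger_gap: 37.4
finger_force: 0.0
[502.25  21.86 152.17] 129.39080539781116 [501.51  22.17 129.4 ] 443
tilt [0.   0.01]
```

The pin dropped home by its own weight. I'll check its head height against the first pin's.

```bash
python3 -m crank '[[40,0,0,-45,0,0,0],[40,0,0,-80,0,0,0],[40,0,0,-80,0,0,0],[40,0,0,-80,0,0,0]]' 30
python3 - <<'E'
from geo import *
s,X,L,Rt=look('pics/w21.npz')
for n,a in(('first',(546.6,199.5)),('second',(501.5,22.2))):
    m=(np.hypot(X[...,0]-a[0],X[...,1]-a[1])<9)&(X[...,2]>90)&(X[...,2]<150); h=X[m]; k=h[h[:,2]>np.median(h[:,2])-1.5]; print(n,len(k),np.median(k[:,2]),(k.min(0)+k.max(0))/2)
m=(np.hypot(X[...,0]-501,X[...,1]-22)<35)&(np.hypot(X[...,0]-501,X[...,1]-22)>20)&(X[...,2]<110);print('rib top',np.median(X[m][:,2]))
print(s['eef_pos'],s['finger_gap'],s['wrist_force'])
E
```

```text
clock: 39.8
eef_pos: [501.3, 21.9, 229.7]
eef_rot: [-3.141, 0.0, 1.317]
wrist_force: [0.1, -0.3, 0.1]
finger_gap: 37.7
finger_force: 0.0
first 214 129.6302225018713 [546.65 199.19 130.02]
second 219 129.42391531219823 [501.71  22.03 129.62]
rib top 94.98795797019261
[501.32  21.86 229.72] 37.657805044913744 [ 0.13 -0.32  0.06]
```

Both heads stand at the same height (129.6 and 129.4 mm), so the pin is fully seated and released.

```bash
python3 -c "
from cell import manip;print(manip.sign_off())"
```

```text
the job is handed in; nothing more can be done
None
```

The second pin is through all four ribs and in the board's hole, its head down level with the first pin's (129.4 vs 129.6 mm); it is released and handed in at about 40 s, result not returned. The first grip slipped partway and I re-grasped; the wrist force between moves never read above about 10 N.

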